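# Load the sample box into the reader's guides

### The arm

A 6-joint arm with a two-finger parallel gripper is mounted at the origin on the work surface. World frame = base frame: x ahead of the robot, y to its left, z up, the work surface at z = 0. Lengths are in mm, angles in rad, forces in N, time in s.
With the tool pointing down it reaches from about 400 to 825 mm from the base axis. Payload 7 kg.
Tool frame: the origin (TCP) lies at the very end of the fingers, on their centre line; the grasp point (between the pads) lies 19 mm behind it (r.grip_point_offset is the distance from the TCP to the grasp point, in mm); x points along the fingers, z is the direction in which the jaws open and shut, and the axes are right-handed (so a half turn about x gives the same grasp; the last joint's range is limited). The gripper opens to 88 mm and grips with 3 to 60 N. Pads are 19 mm wide; open, the fingers measure 130 mm over their backs; the gripper's body (78 mm by 193 mm) begins 47 mm behind the grasp point.
Start: joints at [-1.006, 0.359, 0.012, 0, -1.224, -0.288], TCP at [184.437, -649.291, 226.561] pointing down, gripper open.
Joint ranges: [-3.07, 3.07], [-1.43, 2.12], [-1.02, 1.25], [-3.03, 1.67], [-3.05, -0], [-3.03, 3.03]. Speed limits (rad/s): [2.39, 2.39, 3.01, 3.14, 3.14, 3.14].

### API

Orientations are given as [roll, pitch, yaw] about the fixed x, y, z axes, in that order (R = Rz(yaw) Ry(pitch) Rx(roll)).
In Python, from cell import r gives the robot as it stands.
- The arm moves only by the tool drive_tool, never from a script. Its argument "motion" is a list of rows, each an object with "offset": the shift along the world's x, y, z in mm, a list of three; "delta_rot": the turn, a rotation vector about the world's x, y, z in degrees, a list of three. A call has 1 to 12 rows; each row shifts and turns the commanded pose from where the row before left it; what a row does not reach is not made up. A row lasts 1/8 s, in which the tool goes at most 62.5 mm and 10.7 degrees, less where a joint would pass 70% of its speed; a pose out of reach is approached as far as the arm can. A call with a gripper value outside its range is refused whole. "grip" is the opening, from 0 (shut) to 1 (fully open), set as the call begins (left out, the last holds). The fingers move at their own pace and stop on an object; the grip force is fixed at half the most. Time passes only in rows, so rows that do not move let the fingers close. It gives the time, the measured TCP pose, the force and the opening at its end, in the units of the state.
- r.read_state(): the state, without advancing time (a new reading comes with each control period).
- r.get_image(name): name is "scene" or "top" or "wrist"; returns the picture (480x640x3 uint8, red, green, blue); there is no depth.
- r.get_calibration(name): a dict with "K" (3x3 intrinsics, pixels), "camera_from_world" (4x4, takes a point from world to camera coordinates). Camera axes: x right, y up, looking along -z (the intrinsics and any distortion apply to the point x, -y, -z); pixel columns grow to the right and rows downward; lengths in mm; the calibration is good to about 2 mm. A picture is of the moment at which its call begins: read the wrist's pose just before it. get_calibration takes no time and is no camera call; for the wrist camera it gives the pose at the moment of the call.
- r.job_done(): hands the job in, once; it reports no verdict.
Trained networks look in the newest picture that a camera, given by its name, has taken for a name from the list of things; names that differ only in an ending like _2 or _b are one class to them, and where a whole thing is asked for, a point or a joint stands for the part that bears it (a point fixed in the world has none). Each returns a list of dicts, best first, with "p" (0 to 1); they miss things now and then, are a little off and sometimes report something else, mostly with a low value. They report only what shows in the picture. A call takes as long as a camera call.
- r.search_frame(camera, thing): "point" ([x, y, z] in mm, in world coordinates, good to about 4 mm: the middle of the surface that is visible of it).
- r.masks_of(camera, thing): "region" (480x640 bool, what is visible of it).
The state is a dict: "time": time; "qpos": joint angles; "joint_vel": joint speeds; "tau": joint torques, N m; "ee_pos": TCP position; "tcp_rot": TCP orientation; "wrist_force": force on the tool from outside, world axes, zero at the start; "wrist_torque": the same for the moment, N m; "finger_gap": finger opening in mm.
Only numpy, scipy, OpenCV 4.12 (cv2) and the standard library are available. Lean on these libraries where they do the work, as an engineer would, in place of code of your own. Each camera call takes 0.05 s, during which the arm holds its last target.

### The job

The reader is blocked by a jar standing between its guide rails: move that jar, upright, into the steel spill tray beside the jar already there. Then slide the grey sample box along the bench, without lifting or tipping it, into the widening mouth of the rails and on until its end is fully home against the stop. Leave the other jar, the beaker and the wash bottle where they stand.

Things in the scene. Friction and masses are not known exactly. Their poses are not given: they have to be found in the camera images.
- dock: loading dock fixed to the bench: two aluminium rails and a stop, 35 mm high, on the bare bench, before a white reader 112 mm high. x is level and points the way in (roughly to the robot's left). Origin, on the bench: where the centre of a fully home box lies. Stop face at x = +65 mm; reader 250 mm wide, from x = +80. Rails 12 mm thick, inner faces parallel, 101 mm apart, from x = +65 to -35 mm.
- dock_mouth (a point): middle of the mouth of the dock's rails, on the bench, 115 mm before the dock's origin; axes as the dock's. From the parallel part the rails flare in straight lines to 211 mm apart (inner faces) here; their rounded outer ends reach 6 mm further out and 117 mm to either side.
- box: closed grey sample box lying on the bench, 130 mm long (its x) by 96 mm wide (its y) by 50 mm high, too wide to grasp, 0.35 to 0.7 kg; origin at the centre of its underside. Its two ends are alike and either may go in first; its long axis starts within about 36 degrees of the world's y axis.
- jar: the jar to be moved: amber screw-top jar standing between the dock's rails or in their mouth. Body 54 mm in diameter up to 66 mm, black cap 44 mm in diameter up to 88 mm, 0.13 to 0.25 kg; origin at the centre of its underside, z up.
- tray: open steel spill tray fixed on the bench on the side far from the robot, 96 mm (its x) by 200 mm (its y) by 18 mm high, walls and floor 4 mm thick; origin at the centre of its underside. It already holds the other jar, always with room for one more on one side of it along y.
- other_jar: a jar of the same shape and size as the one to be moved, standing in the tray; leave it. Origin at the centre of its underside.
- beaker: open glass beaker on the bench on the robot's side of the work, 68 mm in diameter at the rim, 65 mm high; leave it. Origin at the centre of its underside.
- wash_bottle: white wash bottle, 60 mm in diameter and 180 mm high, at the right far side; leave it. Origin at the centre of its underside.

How it is judged:
By the outcome, as a careful person would: the job done as asked, in the order asked, and still so for the second after the job is handed in, with the robot touching nothing.
It also fails if it takes over 72 s, if anything falls off the work surface, if the arm or the gripper's body presses on something with over 40 N, if the wrist force passes 120 N, or if a joint passes its speed limit or range.

## Working session

There is one attempt and no reset: what is moved stays moved. The work goes in short steps, Python scripts to look and compute and a tool call to move; the robot and the scene stay as the last step left them, time stands still between calls to the robot, and variables do not carry over. Pictures are saved under pics/ and viewed, and the job is handed in when it is done.

Besides the shell and the picture viewer there is one more tool, called after "Emit:" as name(argument=value, ...) on one line, values as JSON. drive_tool: Moves the arm, as the interface text tells. Its arguments: {"type":"object","properties":{"motion":{"type":"array","items":{"type":"object","properties":{"offset":{"type":"array","items":{"type":"number"}},"delta_rot":{"type":"array","items":{"type":"number"}}}}},"grip":{"type":"number"}},"required":["motion"]}

```bash
ls; mkdir -p pics
python3 - <<'E'
from cell import r
import cv2
print(r.read_state())
for n in("scene","top"):
    im=r.get_image(n); cv2.imwrite(f"pics/{n}0.png",im[:,:,::-1])
    c=r.get_calibration(n);print(n,c)
    for t in("dock","box","jar","tray","other_jar","beaker","wash_bottle"):
        print(t,[(round(d["p"],2),[round(float(x)) for x in d["point"]]) for d in r.search_frame(n,t)][:3])
E
```

```text
pics
{'time': 0.0, 'qpos': array([-1.00590201e+00,  3.59358865e-01,  1.10981310e-02, -3.68900445e-04,
       -1.22410839e+00, -2.88097909e-01]), 'joint_vel': array([ 0.00019872, -0.00045175,  0.00123467,  0.0009137 , -0.0006955 ,
        0.00069427]), 'tau': array([-3.73591929e-04, -5.82723820e+01,  2.93048304e+01,  6.99739963e+00,
        6.84063751e-03, -1.61254188e-04]), 'ee_pos': array([ 184.31287637, -648.85219023,  225.65452581]), 'tcp_rot': array([0.07110202, 1.56918574, 1.91856913]), 'wrist_force': array([-0.3000889 ,  0.26746347, -0.02499446]), 'wrist_torque': array([-0.04086056, -0.01276592, -0.0550595 ]), 'finger_gap': 87.41610707594931}
scene {'K': array([[537.97137649,   0.        , 307.28199037],
       [  0.        , 537.97137649, 238.35279726],
       [  0.        ,   0.        ,   1.        ]]), 'camera_from_world': array([[ 8.43099059e-01,  5.37470615e-01,  1.75873440e-02,
        -4.20058456e+02],
       [-3.40457337e-01,  5.08168722e-01,  7.91108938e-01,
         1.58240036e+02],
       [ 4.16260470e-01, -6.72970942e-01,  6.11422385e-01,
        -1.38660287e+03],

[... 440 characters left out ...]
   , 470.15813883, 239.18893715],
       [  0.        ,   0.        ,   1.        ]]), 'camera_from_world': array([[ 9.70953220e-03, -9.99501513e-01, -3.00408070e-02,
        -6.19967907e+00],
       [ 9.96680679e-01,  7.24498965e-03,  8.10872035e-02,
        -5.26578246e+02],
       [-8.08291373e-02, -3.07284107e-02,  9.96254192e-01,
        -1.09840011e+03],
       [ 0.00000000e+00,  0.00000000e+00,  0.00000000e+00,
         1.00000000e+00]])}
dock []
box [(0.57, [484, -104, 52])]
jar [(0.67, [485, 206, 87])]
tray [(0.89, [661, -136, 5])]
other_jar [(0.7, [665, -92, 92])]
beaker [(0.95, [329, 49, 9]), (0.75, [693, -323, 119])]
wash_bottle [(0.68, [693, -324, 117]), (0.36, [541, 453, 113])]
```

View pics/scene0.png

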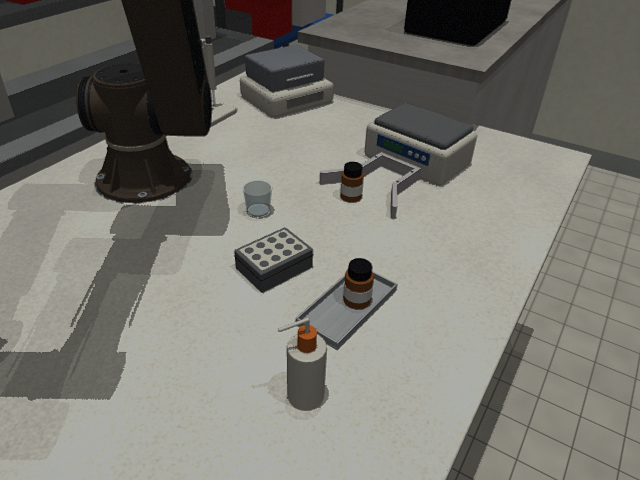

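View pics/top0.png

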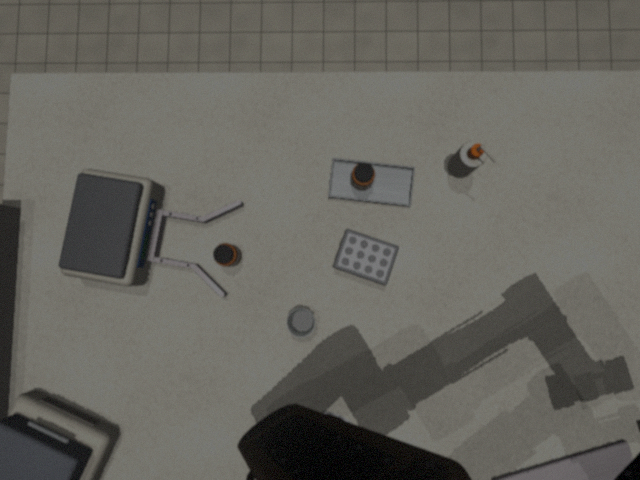

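```bash
cat > h.py <<'E'
import numpy as np,cv2
from cell import r
from scipy.spatial.transform import Rotation as Ro
def proj(c,P):
    P=np.atleast_2d(P).astype(float);T=c["camera_from_world"];q=P@T[:3,:3].T+T[:3,3]
    p=np.c_[q[:,0],-q[:,1],-q[:,2]]@c["K"].T
    return p[:,:2]/p[:,2:]
def ray(c,uv,z):
    uv=np.atleast_2d(uv).astype(float);T=c["camera_from_world"];R=T[:3,:3]
    d=np.c_[uv,np.ones(len(uv))]@np.linalg.inv(c["K"]).T
    d=np.c_[d[:,0],-d[:,1],-d[:,2]]@R
    o=-R.T@T[:3,3]
    return o+d*((z-o[2])/d[:,2])[:,None]
def tool():
    s=r.read_state();R=Ro.from_euler("xyz",s["tcp_rot"]).as_matrix()
    return s,R
def snap(n,f):
    c=r.get_calibration(n);im=r.get_image(n)[:,:,::-1].copy()
    cv2.imwrite(f"pics/{f}.png",im);return c,im
E
python3 - <<'E'
from h import *
np.set_printoptions(precision=3,suppress=True)
s,R=tool();print(R)
c,im=snap("wrist","w0");print(c)
T=c["camera_from_world"];print("cam",-T[:3,:3].T@T[:3,3], "look",-T[2,:3],"right",T[0,:3])
for n in("scene","top"):
    T=r.get_calibration(n)["camera_from_world"];print(n,-T[:3,:3].T@T[:3,3])
im=cv2.imread("pics/top0.png");cv2.imwrite("pics/t1.png",cv2.resize(im[130:330,40:306],None,fx=3,fy=3,interpolation=cv2.INTER_CUBIC))
cv2.imwrite("pics/t2.png",cv2.resize(im[130:330,280:500],None,fx=3,fy=3,interpolation=cv2.INTER_CUBIC))
E
```

```text
[[-0.    -0.962 -0.273]
 [-0.    -0.273  0.962]
 [-1.     0.    -0.   ]]
{'K': array([[368.28 ,   0.   , 320.589],
       [  0.   , 368.28 , 237.178],
       [  0.   ,   0.   ,   1.   ]]), 'camera_from_world': array([[  -0.273,    0.962,    0.001,  674.902],
       [  -0.921,   -0.261,   -0.288,   37.281],
       [  -0.277,   -0.079,    0.958, -391.205],
       [   0.   ,    0.   ,    0.   ,    1.   ]])}
cam [ 110.301 -670.504  384.943] look [ 0.277  0.079 -0.958] right [-0.273  0.962  0.001]
scene [ 985.213 -787.787  730.003]
top [ 436.108  -36.134 1136.798]
```

View pics/t1.png

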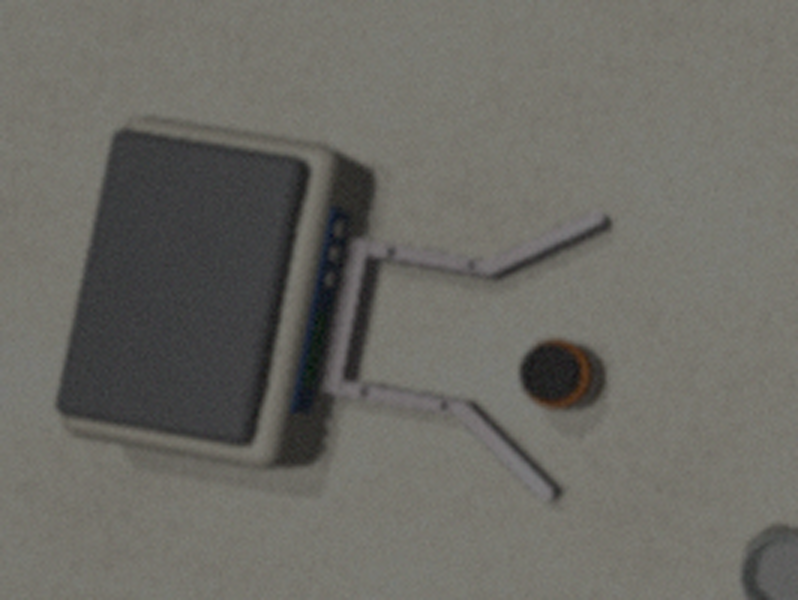

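View pics/t2.png

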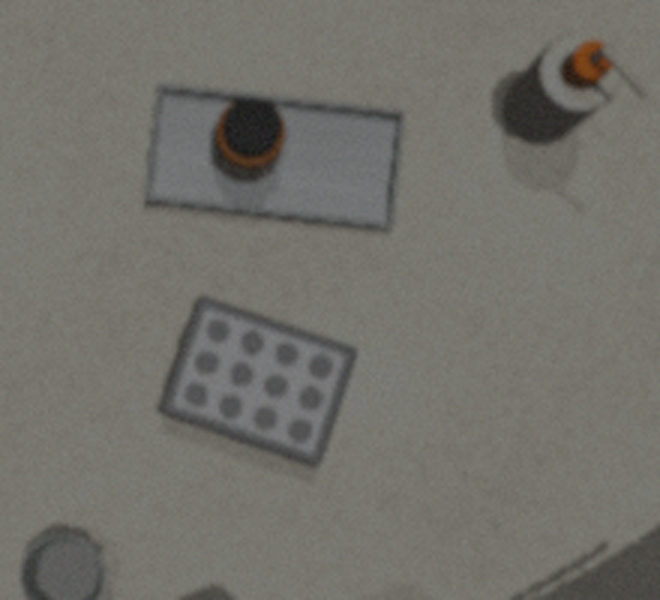

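View pics/w0.png

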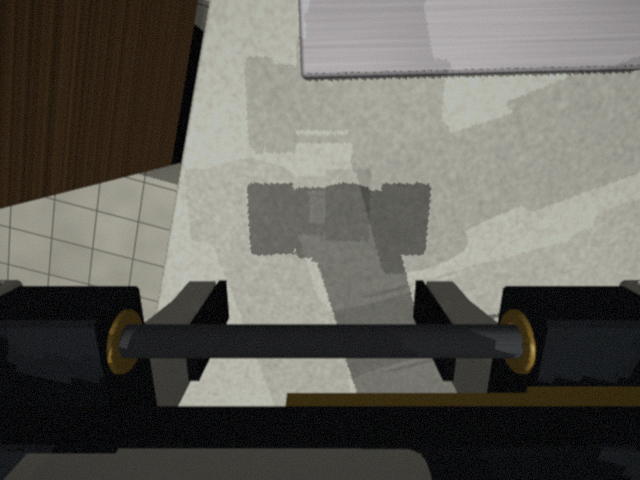

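Run:
```python
from h import *
np.set_printoptions(precision=1,suppress=True)
c=r.get_calibration("top")
def L(z,*p): print(z,ray(c,np.array(p),z)[:,:2].tolist())
t2=lambda p:(p[0]/3+280,p[1]/3+130)
t1=lambda p:(p[0]/3+40,p[1]/3+130)
Q=ray(c,[t2(p) for p in[(160,88),(400,115),(390,230),(148,205)]],18);print("tray",Q,Q.mean(0),np.linalg.norm(np.diff(Q,axis=0),axis=1))
Q=ray(c,[t2(p) for p in[(200,298),(355,350),(317,466),(160,411)]],50);print("box",Q,Q.mean(0),np.linalg.norm(np.diff(Q,axis=0),axis=1))
Q=ray(c,[t1(p) for p in[(490,270),(363,242),(607,222),(465,403),(335,388),(556,495)]],35);print("rails",Q)
print("jar",ray(c,[t1((553,373))],88),"oj",ray(c,[t2((252,128))],92))
th=np.radians(np.linspace(-74.1,33.4,25));rr=np.linspace(675,599,25)
P=np.c_[rr*np.cos(th),rr*np.sin(th)];print(np.diff(P,axis=0).round().tolist())
```

```text
tray [[ 721.   -28.4   18. ]
 [ 699.4 -220.8   18. ]
 [ 606.3 -212.3   18. ]
 [ 625.6  -19.5   18. ]] [ 663.1 -120.3   18. ] [193.6  93.4 193.8]
box [[ 547.7  -60.8   50. ]
 [ 508.3 -180.    50. ]
 [ 419.2 -150.8   50. ]
 [ 460.1  -30.5   50. ]] [ 483.8 -105.5   50. ] [125.5  93.7 127. ]
rails [[569.2 279.5  35. ]
 [591.1 382.1  35. ]
 [608.1 187.1  35. ]
 [463.8 296.1  35. ]
 [474.7 400.   35. ]
 [392.6 222.1  35. ]]
jar [[485.5 214.3  88. ]] oj [[671.8 -98.1  92. ]]
[[49.0, 19.0], [47.0, 23.0], [45.0, 27.0], [43.0, 30.0], [40.0, 33.0], [37.0, 36.0], [34.0, 38.0], [31.0, 41.0], [27.0, 43.0], [24.0, 45.0], [20.0, 46.0], [16.0, 47.0], [12.0, 48.0], [9.0, 49.0], [5.0, 49.0], [1.0, 49.0], [-3.0, 49.0], [-7.0, 48.0], [-10.0, 47.0], [-14.0, 46.0], [-18.0, 44.0], [-21.0, 43.0], [-24.0, 41.0], [-27.0, 39.0]]
```

Emit:
drive_tool(motion=[{"offset": [49, 19, 10], "delta_rot": [0, 0, 2.6]}, {"offset": [47, 23, 10], "delta_rot": [0, 0, 2.6]}, {"offset": [45, 27, 10], "delta_rot": [0, 0, 2.6]}, {"offset": [43, 30, 10], "delta_rot": [0, 0, 2.6]}, {"offset": [40, 33, 10], "delta_rot": [0, 0, 2.6]}, {"offset": [37, 36, 10], "delta_rot": [0, 0, 2.6]}, {"offset": [34, 38, 10], "delta_rot": [0, 0, 2.6]}, {"offset": [31, 41, 10], "delta_rot": [0, 0, 2.6]}, {"offset": [27, 43, 0], "delta_rot": [0, 0, 2.6]}, {"offset": [24, 45, 0], "delta_rot": [0, 0, 2.6]}, {"offset": [20, 46, 0], "delta_rot": [0, 0, 2.6]}, {"offset": [16, 47, 0], "delta_rot": [0, 0, 2.6]}])

```text
time: 2.35
ee_pos: [598.0, -219.7, 306.5]
tcp_rot: [3.001, 1.571, -0.889]
wrist_force: [1.2, 0.9, -0.7]
finger_gap: 87.4
```

Emit:
drive_tool(motion=[{"offset": [12, 48, 0], "delta_rot": [0, 0, 2.6]}, {"offset": [9, 49, 0], "delta_rot": [0, 0, 2.6]}, {"offset": [5, 49, 0], "delta_rot": [0, 0, 2.6]}, {"offset": [1, 49, 0], "delta_rot": [0, 0, 2.6]}, {"offset": [-3, 49, 0], "delta_rot": [0, 0, 2.6]}, {"offset": [-7, 48, 0], "delta_rot": [0, 0, 2.6]}, {"offset": [-10, 47, 0], "delta_rot": [0, 0, 2.6]}, {"offset": [-14, 46, 0], "delta_rot": [0, 0, 2.6]}, {"offset": [-18, 44, 0], "delta_rot": [0, 0, 2.6]}, {"offset": [-21, 43, 0], "delta_rot": [0, 0, 2.6]}, {"offset": [-24, 41, 0], "delta_rot": [0, 0, 2.6]}, {"offset": [-27, 39, 0], "delta_rot": [0, 0, 2.6]}])

```text
time: 3.85
ee_pos: [499.6, 332.1, 306.5]
tcp_rot: [-2.461, 1.571, 0.477]
wrist_force: [0.1, 0.4, 0.3]
finger_gap: 87.7
```

Run:
```python
from h import *
np.set_printoptions(precision=3,suppress=True)
s,R=tool();print(s["time"],s["ee_pos"],R,s["qpos"])
c,im=snap("wrist","w1")
for t in("dock","dock_mouth","box","jar","tray","other_jar","beaker"):
        print(t,[(round(d["p"],2),[round(float(x)) for x in d["point"]]) for d in r.search_frame("wrist",t)][:3])
import pickle;pickle.dump(c,open("w1.pkl","wb"))
```

```text
3.85 [499.557 332.06  306.54 ] [[ 0.    -0.202 -0.979]
 [ 0.    -0.979  0.202]
 [-1.    -0.    -0.   ]] [ 0.912  0.195 -0.032  0.    -1.344 -1.116]
dock [(0.8, [535, 421, 96])]
dock_mouth [(0.65, [537, 423, 100])]
box [(0.5, [484, 221, 92])]
jar [(0.65, [485, 220, 91])]
tray []
other_jar []
beaker []
```

View pics/w1.png

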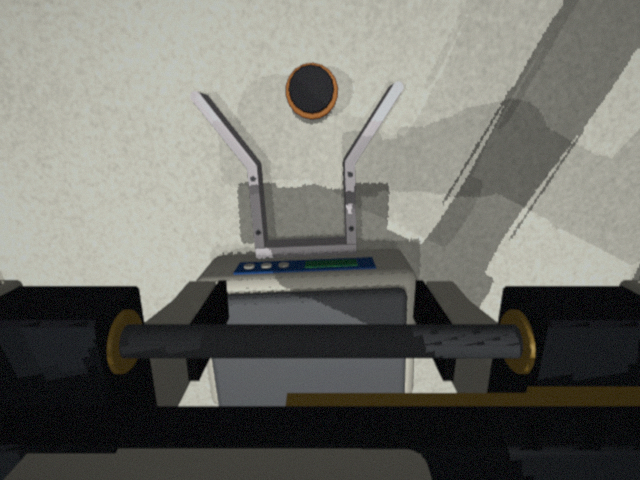

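Run:
```python
from h import *
import pickle
np.set_printoptions(precision=1,suppress=True)
c=pickle.load(open("w1.pkl","rb"))
im=cv2.imread("pics/w1.png")
cv2.imwrite("pics/w1z.png",cv2.resize(im[50:260,180:420],None,fx=3.3,fy=2.8,interpolation=cv2.INTER_CUBIC)) 
print(ray(c,[(200,96),(399,86),(262,161),(345,158),(267,241),(349,238)],35))
print("cap",ray(c,[(311.5,89.5)],88))
```

```text
[[607.4 198.1  35. ]
 [392.9 232.   35. ]
 [558.3 279.6  35. ]
 [464.4 295.5  35. ]
 [576.1 374.2  35. ]
 [477.2 390.6  35. ]]
cap [[486.4 221.2  88. ]]
```

View pics/w1z.png

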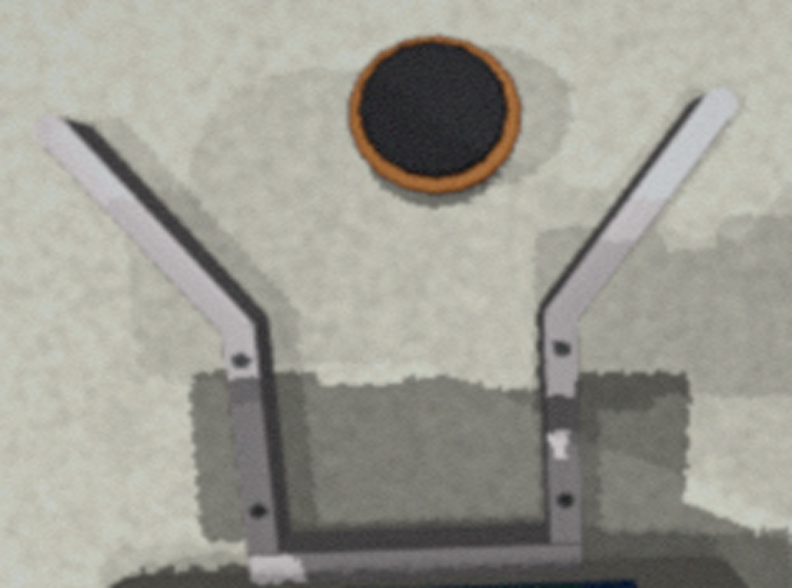

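Run:
```python
from h import *
import pickle
from scipy.optimize import least_squares
np.set_printoptions(precision=2,suppress=True)
c=pickle.load(open("w1.pkl","rb"))
z=lambda p:(180+p[0]/3.3,50+p[1]/2.8)
# left in image = dock -y? dock x ~ +y world, dock y = z cross x -> -x world... left image is +x => dock y negative
px=np.array([z(p) for p in[(252,320),(550,318),(278,548),(550,545),(48,128),(720,100)]])
D=np.array([(-35,-50.5),(-35,50.5),(65,-50.5),(65,50.5),(-115,-111.5),(-115,111.5)])
W=ray(c,px,35);print(W)
for i in(0,2,4):print(np.linalg.norm(W[i]-W[i+1]))
def f(q,full=False):
    C,S=np.cos(q[2]),np.sin(q[2])
    P=np.c_[q[0]+C*D[:,0]-S*D[:,1],q[1]+S*D[:,0]+C*D[:,1],np.full(6,35.)]
    return (proj(c,P)-px).ravel()
s=least_squares(f,[500,320,1.37],loss="soft_l1");print(s.x,np.degrees(s.x[2]),f(s.x).reshape(-1,2))
C,S=np.cos(s.x[2]),np.sin(s.x[2]);Rm=np.array([[C,S],[-S,C]])
print("jar in dock",Rm@(ray(c,[(311.5,89.5)],88)[0,:2]-s.x[:2]))
```

```text
[[565.57 281.9   35.  ]
 [463.66 302.11  35.  ]
 [580.87 379.36  35.  ]
 [481.5  398.44  35.  ]
 [613.17 196.65  35.  ]
 [393.78 231.58  35.  ]]
103.8926305634456
101.17915059324851
222.15473471184734
[521.33 326.83   1.41] 80.75294851469333 [[ 0.51  1.95]
 [-2.16 -1.09]
 [ 0.11  2.77]
 [-0.24  0.56]
 [-0.11 -1.25]
 [ 0.85 -0.53]]
jar in dock [-109.88   17.5 ]
```

Emit:
drive_tool(motion=[{"offset": [-4, -37, -30]}, {"offset": [-5, -37, -40]}, {"offset": [-4, -37, -45]}, {"offset": [0, 0, -45]}, {"offset": [0, 0, -40]}, {"offset": [0, 0, -30]}, {"offset": [0, 0, -25]}, {"offset": [0, 0, -18]}, {"offset": [0, 0, 0]}], grip=1)

```text
invalid input at $.motion[0]: expected keys offset, delta_rot
```

Run:
```python
from h import *
snap("wrist","w2");snap("scene","s2");print(tool()[0]["ee_pos"],tool()[0]["wrist_force"])
im=cv2.imread("pics/s2.png");cv2.imwrite("pics/s2z.png",cv2.resize(im[100:260,260:480],None,fx=3,fy=3))
```

```text
[500.98115297 329.89640719 306.56901754] [-0.10131651 -0.02897626  0.28068408]
```

View pics/w2.png

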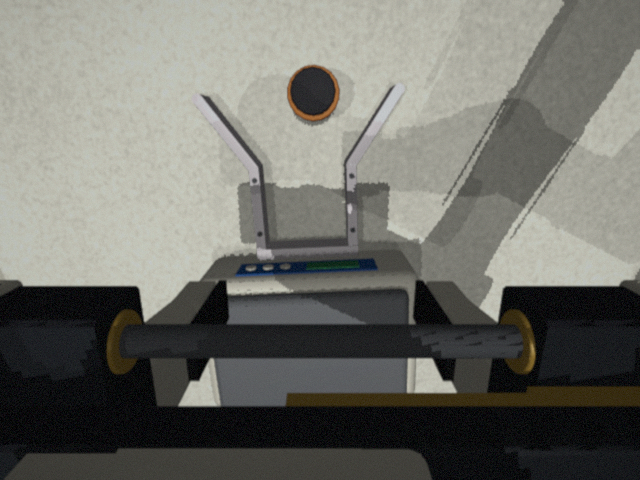

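View pics/s2z.png

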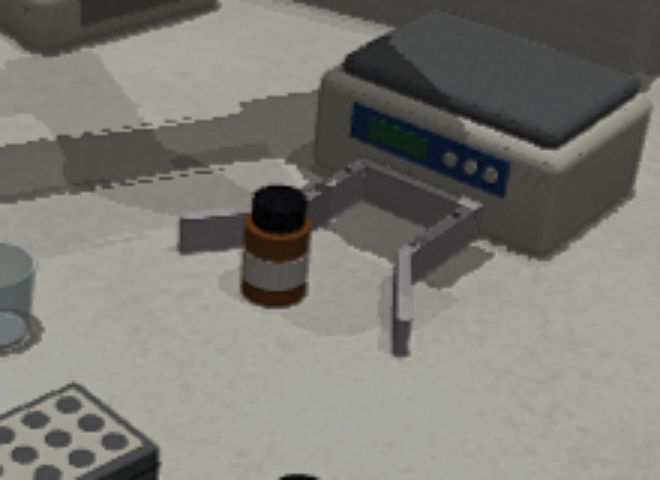

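Emit:
drive_tool(motion=[{"offset": [-5, -37, -30], "delta_rot": [0, 0, 0]}, {"offset": [-5, -37, -40], "delta_rot": [0, 0, 0]}, {"offset": [-4, -36, -45], "delta_rot": [0, 0, 0]}, {"offset": [0, 0, -45], "delta_rot": [0, 0, 0]}, {"offset": [0, 0, -40], "delta_rot": [0, 0, 0]}, {"offset": [0, 0, -30], "delta_rot": [0, 0, 0]}, {"offset": [0, 0, 0], "delta_rot": [0, 0, 0]}], grip=1)

```text
time: 5.22
ee_pos: [485.5, 219.0, 74.7]
tcp_rot: [0.952, 1.566, -2.396]
wrist_force: [-0.4, -0.4, 0.1]
finger_gap: 87.7
```

Run:
```python
from h import *
import pickle
c=pickle.load(open("w1.pkl","rb"))
snap("wrist","w3");snap("scene","s3");print(tool()[0]["ee_pos"],tool()[0]["wrist_force"])
im=cv2.imread("pics/s3.png");cv2.imwrite("pics/s3z.png",cv2.resize(im[100:260,260:480],None,fx=3,fy=3))
```

```text
[487.15468877 220.68234952  77.39779883] [0.20241321 0.77372667 0.16170756]
```

View pics/w3.png

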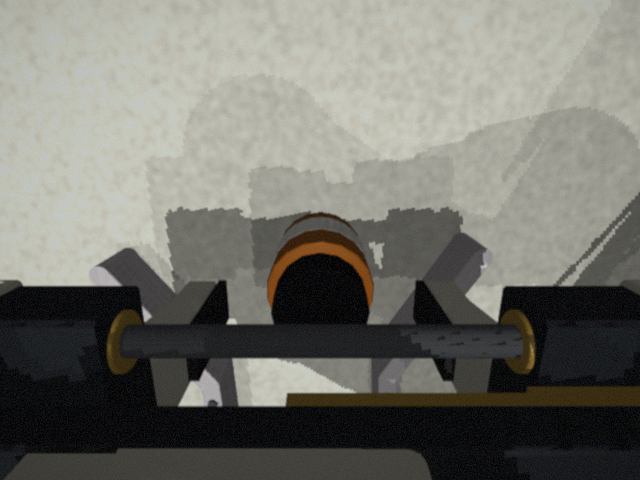

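View pics/s3z.png

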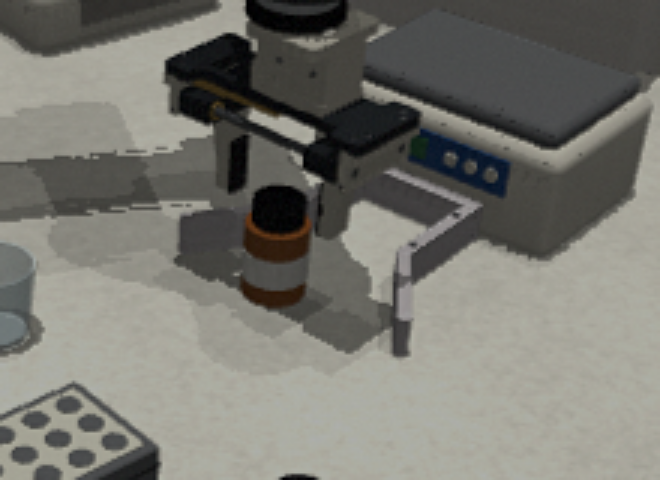

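Run:
```python
from h import *
np.set_printoptions(precision=1,suppress=True)
s,R=tool();p=s["ee_pos"];print(p)
for n in("scene","wrist"):
    c=r.get_calibration(n)
    q=proj(c,[p,p+R[:,2]*44,p-R[:,2]*44,[486.4,221.2,88],[486.4,221.2,0]]);print(n,q, (q-[260,100])*3)
# wrist now: body top circle at z=66 shoulder left edge 268, right 373 ; rear top row of shoulder
c=r.get_calibration("wrist")
t=np.linspace(0,2*np.pi,60)
for h,rad in((66,27),(0,27),(88,22)):
    q=proj(c,np.c_[486.4+rad*np.cos(t),221.2+rad*np.sin(t),np.full(60,h)]);print(h,q.min(0),q.max(0))
```

```text
[487.2 220.7  77.4]
scene [[353.6 169. ]
 [339.8 162.3]
 [367.9 175.8]
 [353.7 164.9]
 [351.2 196. ]] [[280.8 206.9]
 [239.4 187. ]
 [323.8 227.5]
 [281.2 194.7]
 [273.7 287.9]]
wrist [[322.2 297.8]
 [415.3 297.9]
 [229.  297.8]
 [324.1 309.2]
 [323.1 247.1]] [[186.5 593.5]
 [465.9 593.6]
 [-92.9 593.5]
 [192.4 627.6]
 [189.2 441.3]]
66 [270.  236.9] [377.6 335.7]
0 [283.  207.8] [363.1 284. ]
88 [274.7 262.9] [373.6 352.1]
```

Emit:
drive_tool(motion=[{"offset": [-1, 1, -15], "delta_rot": [0, 0, 0]}, {"offset": [0, 1, -15], "delta_rot": [0, 0, 0]}, {"offset": [0, 0, -13], "delta_rot": [0, 0, 0]}, {"offset": [0, 0, 0], "delta_rot": [0, 0, 0]}], grip=1)

```text
time: 5.82
ee_pos: [484.7, 222.1, 32.2]
tcp_rot: [0.959, 1.568, -2.388]
wrist_force: [0.5, 0.6, -0.2]
finger_gap: 87.7
```

Emit:
drive_tool(motion=[{"offset": [0, 0, 0], "delta_rot": [0, 0, 0]}, {"offset": [0, 0, 0], "delta_rot": [0, 0, 0]}, {"offset": [0, 0, 0], "delta_rot": [0, 0, 0]}, {"offset": [0, 0, 0], "delta_rot": [0, 0, 0]}, {"offset": [0, 0, 0], "delta_rot": [0, 0, 0]}, {"offset": [0, 0, 0], "delta_rot": [0, 0, 0]}], grip=0)

```text
time: 6.58
ee_pos: [485.7, 222.9, 33.9]
tcp_rot: [-2.377, 1.57, 0.559]
wrist_force: [-0.4, 0.5, 3.7]
finger_gap: 53.5
```

Emit:
drive_tool(motion=[{"offset": [0, 0, 15], "delta_rot": [0, 0, 0]}, {"offset": [0, 0, 35], "delta_rot": [0, 0, 0]}, {"offset": [0, 0, 50], "delta_rot": [0, 0, 0]}, {"offset": [10, -10, 50], "delta_rot": [0, 0, 0]}, {"offset": [20, -30, 40], "delta_rot": [0, 0, 0]}, {"offset": [25, -40, 15], "delta_rot": [0, 0, 0]}, {"offset": [25, -45, 0], "delta_rot": [0, 0, 0]}, {"offset": [25, -45, 0], "delta_rot": [0, 0, 0]}, {"offset": [20, -35, 0], "delta_rot": [0, 0, 0]}, {"offset": [10, -18, 0], "delta_rot": [0, 0, 0]}, {"offset": [0, 0, 0], "delta_rot": [0, 0, 0]}, {"offset": [0, 0, 0], "delta_rot": [0, 0, 0]}])

```text
time: 8.07
ee_pos: [619.9, 0.3, 238.6]
tcp_rot: [-0.394, 1.57, 2.543]
wrist_force: [0.1, 0.5, -2.6]
finger_gap: 54.0
```

Run:
```python
from h import *
import pickle
np.set_printoptions(precision=3,suppress=True)
s,R=tool();print(s["time"],s["ee_pos"],R,s["finger_gap"],s["wrist_force"])
c,im=snap("wrist","w4")
for t in("box","tray","other_jar"):
        print(t,[(round(d["p"],2),[round(float(x)) for x in d["point"]]) for d in r.search_frame("wrist",t)][:3])
pickle.dump(c,open("w4.pkl","wb"))
cv2.imwrite("pics/w4z.png",cv2.resize(im[0:300],(800,375*800//800)))
```

```text
8.075 [619.907   0.251 238.646] [[-0.    -0.203 -0.979]
 [ 0.    -0.979  0.203]
 [-1.    -0.     0.   ]] 53.96798335338063 [ 0.106  0.487 -2.554]
box [(0.72, [489, -106, 52])]
tray []
other_jar [(0.55, [667, -94, 93])]
```

View pics/w4.png

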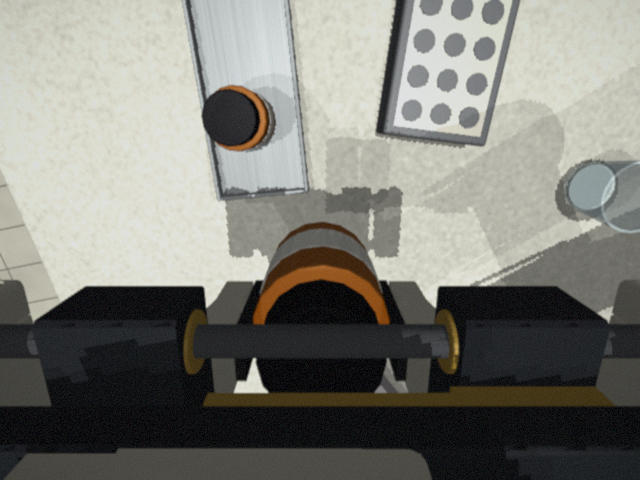

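Emit:
drive_tool(motion=[{"offset": [3, -20, 20], "delta_rot": [0, 0, 0]}, {"offset": [5, -35, 30], "delta_rot": [0, 0, 0]}, {"offset": [5, -35, 10], "delta_rot": [0, 0, 0]}, {"offset": [2, -10, 0], "delta_rot": [0, 0, 0]}, {"offset": [0, 0, 0], "delta_rot": [0, 0, 0]}, {"offset": [0, 0, 0], "delta_rot": [0, 0, 0]}, {"offset": [0, 0, 0], "delta_rot": [0, 0, 0]}])

```text
time: 9.15
ee_pos: [635.3, -99.3, 298.3]
tcp_rot: [0.04, 1.57, 2.977]
wrist_force: [0.3, -0.0, -2.4]
finger_gap: 53.1
```

Run:
```python
from h import *
import pickle
np.set_printoptions(precision=3,suppress=True)
s,R=tool();print(s["time"],s["ee_pos"],s["finger_gap"])
c,im=snap("wrist","w5")
for t in("box","tray","other_jar","jar"):
        print(t,[(round(d["p"],2),[round(float(x)) for x in d["point"]]) for d in r.search_frame("wrist",t)][:3])
pickle.dump(c,open("w5.pkl","wb"))
cv2.imwrite("pics/w5z.png",cv2.resize(im[0:250,150:500],(784,560),interpolation=cv2.INTER_CUBIC))
```

```text
9.15 [635.293 -99.308 298.251] 53.091149068600856
box [(0.72, [488, -110, 51])]
tray [(0.63, [664, -158, 4])]
other_jar [(0.89, [672, -104, 90])]
jar [(0.88, [629, -121, 342])]
```

View pics/w5z.png

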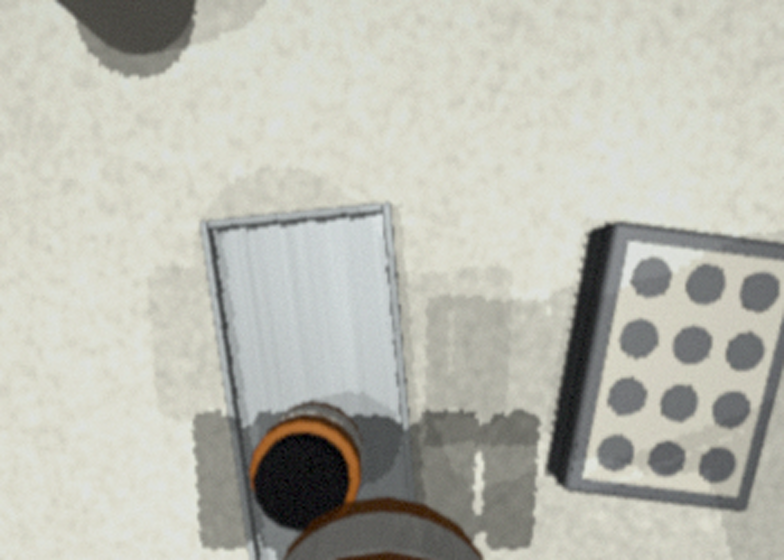

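Run:
```python
from h import *
import pickle
np.set_printoptions(precision=1,suppress=True)
c=pickle.load(open("w5.pkl","rb"));z=lambda p:(150+p[0]/2.24,p[1]/2.24)
a=ray(c,[z((204,222)),z((391,204))],18);print(a,np.linalg.norm(a[0]-a[1]))
e=(a[0]-a[1])[:2];e/=np.linalg.norm(e);ty=np.array([-e[1],e[0]]);print("tray x ang",np.degrees(np.arctan2(e[1],e[0])))
# long right edge direction
b=ray(c,[z((391,204)),z((411,490))],18)[:,:2];d=b[1]-b[0];print("right edge ang",np.degrees(np.arctan2(d[1],d[0]))-90)
m=a.mean(0)[:2];cen=m+ty*100;print("tray",cen)
oj=ray(c,[z((303,481))],92)[0,:2];print("oj",oj,"in tray",[(oj-cen)@e,(oj-cen)@ty])
for y in(-52,-55,-58): print(y,cen+ty*y)
bx=ray(c,[z((616,226)),z((572,490)),z((745,508))],50);print("box corners",bx,np.linalg.norm(bx[1]-bx[0]),np.linalg.norm(bx[1]-bx[2]))
u=(bx[1]-bx[0])[:2];u/=np.linalg.norm(u);print("box c",(bx[0]+bx[2])/2,np.degrees(np.arctan2(u[1],u[0])))
```

```text
[[ 701.4 -222.    18. ]
 [ 608.4 -211.3   18. ]] 93.64921479088342
tray x ang -6.552402989506501
right edge ang -7.22250964935624
tray [ 666.3 -117.3]
oj [672.8 -98.6] in tray [np.float64(4.338131318854299), np.float64(19.359914728254758)]
-52 [ 660.3 -169. ]
-55 [ 660. -172.]
-58 [ 659.7 -174.9]
box corners [[ 509.1 -178.3   50. ]
 [ 546.3  -57.5   50. ]
 [ 461.2  -30.2   50. ]] 126.37319203550791 89.43635572794597
box c [ 485.1 -104.3   50. ] 72.84871128708451
```

Emit:
drive_tool(motion=[{"offset": [5, -12, 0], "delta_rot": [0, 0, 1]}, {"offset": [8, -25, -10], "delta_rot": [0, 0, 2]}, {"offset": [8, -23, -30], "delta_rot": [0, 0, 2]}, {"offset": [4, -10, -50], "delta_rot": [0, 0, 0]}, {"offset": [0, 0, -50], "delta_rot": [0, 0, 0]}, {"offset": [0, 0, -45], "delta_rot": [0, 0, 0]}, {"offset": [0, 0, -30], "delta_rot": [0, 0, 0]}, {"offset": [0, 0, -20], "delta_rot": [0, 0, 0]}, {"offset": [0, 0, 0], "delta_rot": [0, 0, 0]}, {"offset": [0, 0, 0], "delta_rot": [0, 0, 0]}])

```text
time: 10.65
ee_pos: [661.2, -170.4, 64.6]
tcp_rot: [2.994, 1.569, -0.265]
wrist_force: [0.5, 0.0, -1.9]
finger_gap: 53.4
```

Run:
```python
from h import *
s,R=tool();print(s["time"],s["ee_pos"],s["finger_gap"],s["wrist_force"])
c,im=snap("wrist","w6")
c,im=snap("scene","s6");cv2.imwrite("pics/s6z.png",cv2.resize(im[200:380,250:450],None,fx=3,fy=3))
```

```text
10.65 [ 661.23511126 -170.35830773   64.59376855] 53.43572922280099 [ 0.47168784  0.02390189 -1.86731224]
```

View pics/s6z.png

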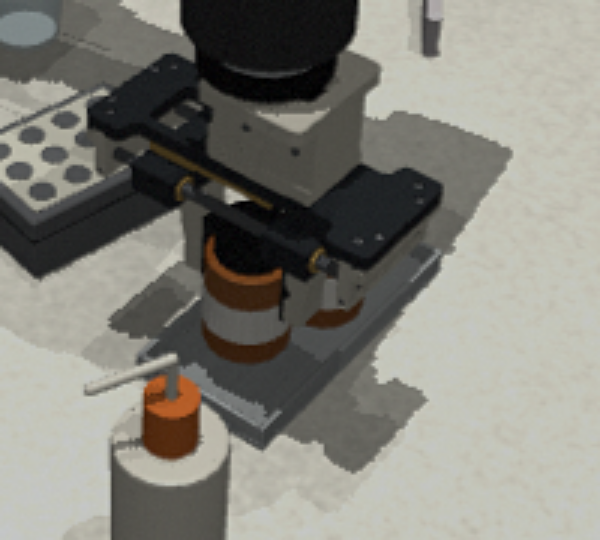

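View pics/w6.png

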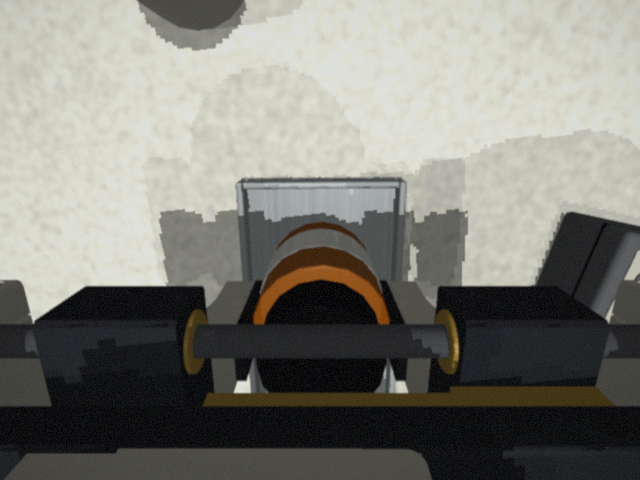

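Emit:
drive_tool(motion=[{"offset": [0, 0, -12], "delta_rot": [0, 0, 0]}, {"offset": [0, 0, -8], "delta_rot": [0, 0, 0]}, {"offset": [0, 0, -3], "delta_rot": [0, 0, 0]}, {"offset": [0, 0, -1], "delta_rot": [0, 0, 0]}, {"offset": [0, 0, 0], "delta_rot": [0, 0, 0]}, {"offset": [0, 0, 0], "delta_rot": [0, 0, 0]}])

```text
time: 11.5
ee_pos: [660.7, -170.3, 39.8]
tcp_rot: [-3.026, 1.57, -0.002]
wrist_force: [0.5, -0.6, -3.4]
finger_gap: 53.6
```

Emit:
drive_tool(motion=[{"offset": [0, 0, -1], "delta_rot": [0, 0, 0]}, {"offset": [0, 0, -0.7], "delta_rot": [0, 0, 0]}, {"offset": [0, 0, 0], "delta_rot": [0, 0, 0]}])

```text
time: 11.88
ee_pos: [660.5, -170.3, 38.0]
tcp_rot: [2.991, 1.571, -0.268]
wrist_force: [-1.2, -0.9, -1.3]
finger_gap: 53.4
```

Emit:
drive_tool(motion=[{"offset": [0, 0, -0.7], "delta_rot": [0, 0, 0]}, {"offset": [0, 0, 0], "delta_rot": [0, 0, 0]}])

```text
time: 12.12
ee_pos: [660.5, -170.3, 37.9]
tcp_rot: [2.71, 1.57, -0.549]
wrist_force: [-3.1, 1.9, 5.2]
finger_gap: 53.4
```

Emit:
drive_tool(motion=[{"offset": [0, 0, 0], "delta_rot": [0, 0, 0]}, {"offset": [0, 0, 0], "delta_rot": [0, 0, 0]}, {"offset": [0, 0, 0], "delta_rot": [0, 0, 0]}, {"offset": [0, 0, 0], "delta_rot": [0, 0, 0]}, {"offset": [0, 0, 20], "delta_rot": [0, 0, 0]}, {"offset": [0, 0, 40], "delta_rot": [0, 0, 0]}, {"offset": [0, 0, 50], "delta_rot": [0, 0, 0]}, {"offset": [0, 0, 50], "delta_rot": [0, 0, 0]}, {"offset": [0, 0, 30], "delta_rot": [0, 0, 0]}], grip=0.88)

```text
time: 13.25
ee_pos: [661.2, -170.5, 230.4]
tcp_rot: [3.14, 1.567, -0.119]
wrist_force: [0.7, -0.4, -0.3]
finger_gap: 77.0
```

Run:
```python
from h import *
s,R=tool();print(s["time"],s["ee_pos"],s["finger_gap"],s["wrist_force"])
c,im=snap("scene","s7");cv2.imwrite("pics/s7z.png",cv2.resize(im[130:380,220:450],None,fx=2.3,fy=2.3))
```

```text
13.25 [ 661.17906116 -170.49746955  230.44189399] 77.00613216593042 [ 0.67335254 -0.38856909 -0.33154036]
```

View pics/s7z.png

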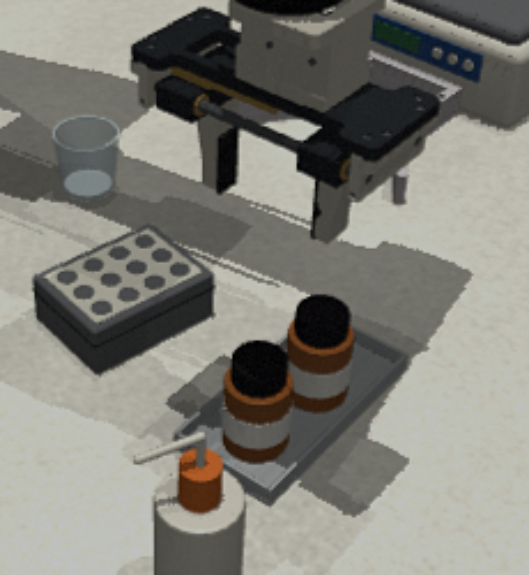

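Emit:
drive_tool(motion=[{"offset": [-15, 15, 10], "delta_rot": [0, 0, -1]}, {"offset": [-35, 30, 10], "delta_rot": [0, 0, -2]}, {"offset": [-40, 35, 0], "delta_rot": [0, 0, -2]}, {"offset": [-40, 35, 0], "delta_rot": [0, 0, -2]}, {"offset": [-30, 25, 0], "delta_rot": [0, 0, -2]}, {"offset": [-11, 10, 0], "delta_rot": [0, 0, -1]}, {"offset": [0, 0, 0], "delta_rot": [0, 0, 0]}, {"offset": [0, 0, 0], "delta_rot": [0, 0, 0]}, {"offset": [0, 0, 0], "delta_rot": [0, 0, 0]}], grip=0.5)

```text
time: 14.42
ee_pos: [489.8, -20.7, 246.8]
tcp_rot: [0.702, 1.57, -2.732]
wrist_force: [0.4, 0.5, 0.2]
finger_gap: 43.6
```

Run:
```python
from h import *
import pickle
np.set_printoptions(precision=3,suppress=True)
s,R=tool();print(s["time"],s["ee_pos"],R,s["finger_gap"])
c,im=snap("wrist","w8")
pickle.dump(c,open("w8.pkl","wb"))
print([(d["p"],d["point"]) for d in r.search_frame("wrist","box")])
```

```text
14.425 [489.83  -20.674 246.844] [[-0.001 -0.289 -0.957]
 [-0.    -0.957  0.289]
 [-1.     0.     0.   ]] 43.55403077661051
[(0.73, [482.1, -108.3, 50.6])]
```

View pics/w8.png

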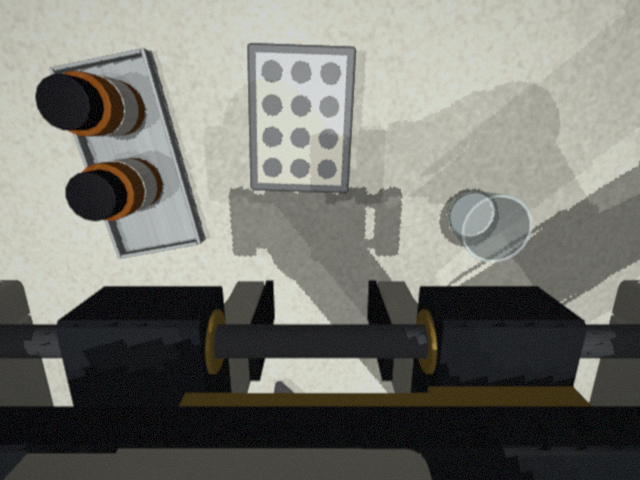

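```bash
cat >> h.py <<'E'
from scipy.optimize import least_squares
def fitpts(c,px,D,z,x0):
    px=np.array(px,float);D=np.array(D,float)
    def f(q):
        C,S=np.cos(q[2]),np.sin(q[2])
        P=np.c_[q[0]+C*D[:,0]-S*D[:,1],q[1]+S*D[:,0]+C*D[:,1],np.full(len(D),float(z))]
        return (proj(c,P)-px).ravel()
    s=least_squares(f,x0,loss="soft_l1");return s.x,f(s.x).reshape(-1,2)
E
python3 - <<'E'
from h import *
import pickle
np.set_printoptions(precision=2,suppress=True)
c=pickle.load(open("w8.pkl","rb"))
x,res=fitpts(c,[(248,44),(355,47),(348,192),(251,189)],[(-65,-48),(-65,48),(65,48),(65,-48)],50,[485,-106,1.27])
print(x,np.degrees(x[2]),res)
print(ray(c,[(492,228)],0))
E
```

```text
[ 484.87 -103.62    1.25] 71.54529818357504 [[-1.73 -1.26]
 [ 1.57 -0.69]
 [ 0.92  2.12]
 [-0.86  2.27]]
[[312.95  67.54   0.  ]]
```

Emit:
drive_tool(motion=[{"offset": [-5, -25, 0], "delta_rot": [0, 0, -0.5]}, {"offset": [-9, -45, 0], "delta_rot": [0, 0, -0.6]}, {"offset": [-10, -48, -10], "delta_rot": [0, 0, -0.6]}, {"offset": [-9, -43, -20], "delta_rot": [0, 0, 0]}, {"offset": [-5, -21, -30], "delta_rot": [0, 0, 0]}, {"offset": [0, 0, -45], "delta_rot": [0, 0, 0]}, {"offset": [0, 0, -50], "delta_rot": [0, 0, 0]}, {"offset": [0, 0, -40], "delta_rot": [0, 0, 0]}, {"offset": [0, 0, -25], "delta_rot": [0, 0, 0]}, {"offset": [0, 0, -13], "delta_rot": [0, 0, 0]}, {"offset": [0, 0, 0], "delta_rot": [0, 0, 0]}, {"offset": [0, 0, 0], "delta_rot": [0, 0, 0]}])

```text
time: 16.02
ee_pos: [452.3, -202.4, 15.0]
tcp_rot: [-2.973, 1.569, -0.153]
wrist_force: [0.6, 0.2, -0.1]
finger_gap: 44.2
```

Run:
```python
from h import *
np.set_printoptions(precision=3,suppress=True)
s,R=tool();print(s["time"],s["ee_pos"],s["finger_gap"],s["wrist_force"],np.degrees(np.arctan2(R[1,2],R[0,2])))
c,im=snap("top","t9");cv2.imwrite("pics/t9z.png",cv2.resize(im[150:330,130:450],None,fx=2.5,fy=2.5,interpolation=cv2.INTER_CUBIC))
c,im=snap("scene","s9");cv2.imwrite("pics/s9z.png",cv2.resize(im[180:330,200:400],None,fx=3,fy=3,interpolation=cv2.INTER_CUBIC))
```

```text
16.025 [ 452.255 -202.416   15.041] 44.177949469151145 [ 0.613  0.247 -0.077] 161.57207529281845
```

View pics/t9z.png

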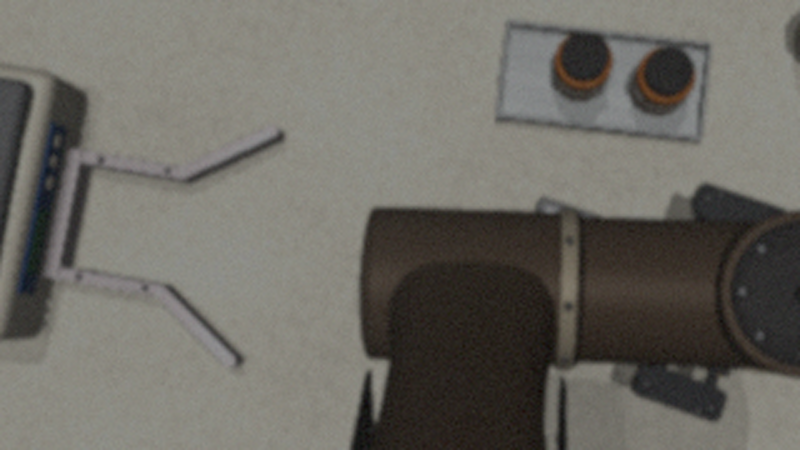

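View pics/s9z.png

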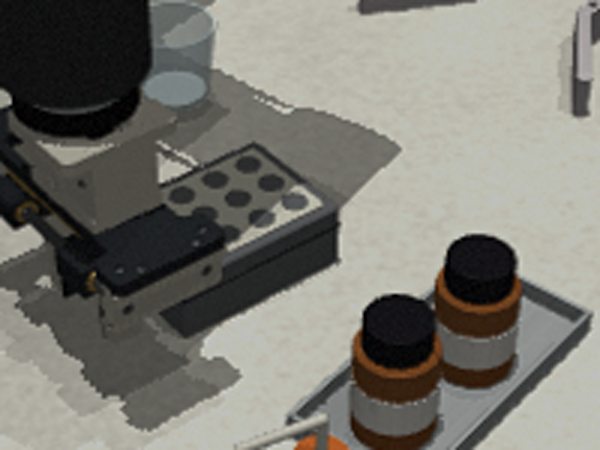

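```bash
cat > plan.py <<'E'
from h import *
def plan(box,bh,dock,dh,xe,d,tcp,n,ye=0.):
    C,S=np.cos(dh),np.sin(dh);M=np.array([[C,S],[-S,C]])
    p=M@(np.array(box)-dock);s0=np.tan(bh-dh);L=xe-p[0]
    # quintic in t: y,y',y''=0 both ends
    A=np.array([[1,0,0,0,0,0],[0,1,0,0,0,0],[0,0,2,0,0,0],[1,1,1,1,1,1],[0,1,2,3,4,5],[0,0,2,6,12,20]],float)
    k=np.linalg.solve(A,[p[1],s0*L,0,ye,0,0])
    u=np.linspace(0,1,n+1);y=sum(k[i]*u**i for i in range(6));dy=sum(i*k[i]*u**(i-1) for i in range(1,6))/L
    h=dh+np.arctan(dy);xy=np.c_[p[0]+L*u,y]@M+dock
    T=xy-(65+d)*np.c_[np.cos(h),np.sin(h)]
    print("start dock",p,np.degrees(bh-dh),"max slope",np.degrees(np.arctan(dy)).round(1))
    print("TCP0",T[0],"approach",T[0]-tcp)
    dp=np.diff(T,axis=0);dr=np.degrees(np.diff(h))
    print([[round(float(a),1),round(float(b),1),round(float(g),2)] for (a,b),g in zip(dp,dr)]);return T,h
E
python3 - <<'E'
from plan import *
np.set_printoptions(precision=1,suppress=True)
T,h=plan((484.9,-103.6),np.radians(71.6),np.array([521.3,326.8]),np.radians(80.75),-190,11,np.array([452.3,-202.4]),20)
print(T[-1])
E
```

```text
start dock [-430.7  -33.3] -9.150000000000004 max slope [-9.2 -8.3 -5.9 -2.6  1.4  5.4  9.3 12.6 15.3 17.2 18.2 18.4 17.8 16.4
 14.3 11.6  8.6  5.5  2.8  0.8  0. ]
TCP0 [ 460.9 -175.7] approach [ 8.6 26.7]
[[4.9, 11.2, 0.89], [6.4, 10.8, 2.35], [7.1, 10.7, 3.35], [7.2, 11.0, 3.91], [6.6, 11.4, 4.06], [5.5, 12.0, 3.85], [4.1, 12.4, 3.36], [2.5, 12.7, 2.68], [0.9, 12.7, 1.89], [-0.5, 12.7, 1.05], [-1.8, 12.6, 0.2], [-2.8, 12.4, -0.63], [-3.6, 12.2, -1.41], [-4.1, 12.1, -2.11], [-4.3, 12.1, -2.67], [-4.2, 12.2, -3.01], [-3.6, 12.3, -3.07], [-2.6, 12.3, -2.75], [-1.1, 12.3, -2.0], [0.9, 12.0, -0.78]]
[478.5  64.3]
```

Emit:
drive_tool(motion=[{"offset": [3, 9, 0], "delta_rot": [0, 0, 0]}, {"offset": [3, 9, 0], "delta_rot": [0, 0, 0]}, {"offset": [1.5, 5, 0], "delta_rot": [0, 0, 0]}, {"offset": [1, 3, 0], "delta_rot": [0, 0, 0]}, {"offset": [0, 0, 0], "delta_rot": [0, 0, 0]}, {"offset": [0, 0, 0], "delta_rot": [0, 0, 0]}])

```text
time: 16.88
ee_pos: [459.9, -176.2, 14.1]
tcp_rot: [-0.467, 1.571, 2.353]
wrist_force: [0.3, -0.6, 0.4]
finger_gap: 43.9
```

Run:
```python
from h import *
np.set_printoptions(precision=3,suppress=True)
s,R=tool();print(s["time"],s["ee_pos"],s["finger_gap"],s["wrist_force"],np.degrees(np.arctan2(R[1,2],R[0,2])))
c,im=snap("wrist","w10")
```

```text
16.875 [ 459.875 -176.237   14.078] 43.948297860280015 [ 0.252 -0.642  0.423] 161.55657092157975
```

View pics/w10.png

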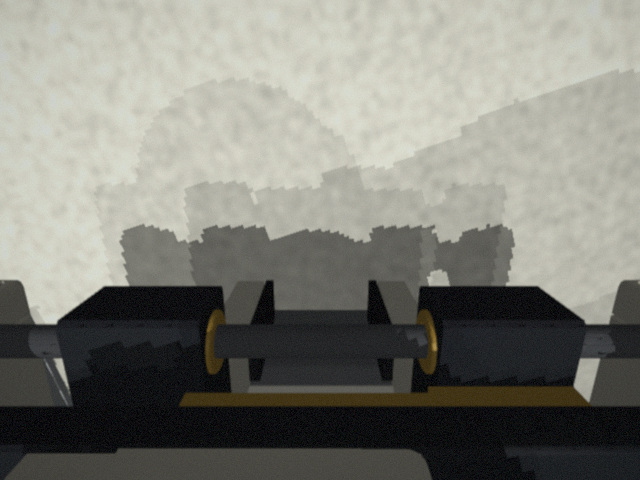

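Emit:
drive_tool(motion=[{"offset": [1, 2, 0], "delta_rot": [0, 0, 0]}, {"offset": [2.5, 5.5, 0], "delta_rot": [0, 0, 0.3]}, {"offset": [2.5, 5.7, 0], "delta_rot": [0, 0, 0.6]}, {"offset": [3.2, 5.4, 0], "delta_rot": [0, 0, 1.15]}, {"offset": [3.2, 5.4, 0], "delta_rot": [0, 0, 1.2]}, {"offset": [7.1, 10.7, 0], "delta_rot": [0, 0, 3.35]}, {"offset": [7.2, 11, 0], "delta_rot": [0, 0, 3.9]}, {"offset": [6.6, 11.4, 0], "delta_rot": [0, 0, 4.05]}, {"offset": [5.5, 12, 0], "delta_rot": [0, 0, 3.85]}, {"offset": [0, 0, 0], "delta_rot": [0, 0, 0]}, {"offset": [0, 0, 0], "delta_rot": [0, 0, 0]}])

```text
time: 18.3
ee_pos: [498.9, -106.9, 14.2]
tcp_rot: [-2.353, 1.57, 0.787]
wrist_force: [-0.5, -0.2, -0.0]
finger_gap: 43.9
```

Run:
```python
from h import *
np.set_printoptions(precision=3,suppress=True)
s,R=tool();print(s["time"],s["ee_pos"],s["finger_gap"],s["wrist_force"],np.degrees(np.arctan2(R[1,2],R[0,2])))
c,im=snap("scene","s11");cv2.imwrite("pics/s11z.png",cv2.resize(im[130:330,200:450],None,fx=3,fy=3,interpolation=cv2.INTER_CUBIC))
```

```text
18.3 [ 498.851 -106.904   14.177] 43.87741738672412 [-0.547 -0.225 -0.003] 179.93059006722586
```

View pics/s11z.png

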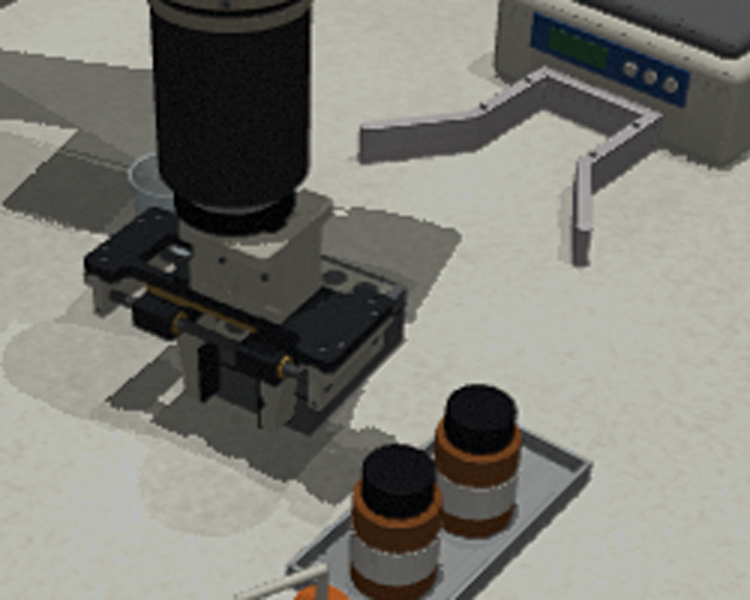

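Emit:
drive_tool(motion=[{"offset": [2, 6.2, 0], "delta_rot": [0, 0, 1.7]}, {"offset": [2, 6.2, 0], "delta_rot": [0, 0, 1.7]}, {"offset": [2.5, 12.7, 0], "delta_rot": [0, 0, 2.7]}, {"offset": [0.9, 12.7, 0], "delta_rot": [0, 0, 1.9]}, {"offset": [-0.5, 12.7, 0], "delta_rot": [0, 0, 1]}, {"offset": [-1.8, 12.6, 0], "delta_rot": [0, 0, 0.2]}, {"offset": [-2.8, 12.4, 0], "delta_rot": [0, 0, -0.6]}, {"offset": [-3.6, 12.2, 0], "delta_rot": [0, 0, -1.4]}, {"offset": [-4.1, 12.1, 0], "delta_rot": [0, 0, -2.1]}, {"offset": [-4.3, 12.1, 0], "delta_rot": [0, 0, -2.7]}, {"offset": [-4.2, 12.2, 0], "delta_rot": [0, 0, -3]}, {"offset": [-3.6, 12.3, 0], "delta_rot": [0, 0, -3.05]}])

```text
time: 19.85
ee_pos: [480.3, 29.8, 14.1]
tcp_rot: [0.485, 1.57, -2.723]
wrist_force: [0.4, -4.5, 1.3]
finger_gap: 43.7
```

Emit:
drive_tool(motion=[{"offset": [-2.6, 12.3, 0], "delta_rot": [0, 0, -2.75]}, {"offset": [-0.6, 6.2, 0], "delta_rot": [0, 0, -1]}, {"offset": [-0.5, 6.1, 0], "delta_rot": [0, 0, -1]}, {"offset": [0.4, 6, 0], "delta_rot": [0, 0, -0.4]}, {"offset": [0.5, 4, 0], "delta_rot": [0, 0, -0.4]}, {"offset": [0.2, 2, 0], "delta_rot": [0, 0, 0]}, {"offset": [0, 0, 0], "delta_rot": [0, 0, 0]}, {"offset": [0, 0, 0], "delta_rot": [0, 0, 0]}])

```text
time: 20.85
ee_pos: [478.0, 65.7, 14.0]
tcp_rot: [0.452, 1.57, -2.851]
wrist_force: [-2.3, -3.6, 1.7]
finger_gap: 43.6
```

Run:
```python
from h import *
np.set_printoptions(precision=3,suppress=True)
s,R=tool();print(s["time"],s["ee_pos"],s["finger_gap"],s["wrist_force"],np.degrees(np.arctan2(R[1,2],R[0,2])))
c,im=snap("scene","s12");cv2.imwrite("pics/s12z.png",cv2.resize(im[100:300,220:470],None,fx=3,fy=3,interpolation=cv2.INTER_CUBIC))
```

```text
20.85 [478.029  65.661  13.988] 43.60569039453552 [-2.346 -3.611  1.74 ] 170.76189683034679
```

View pics/s12z.png

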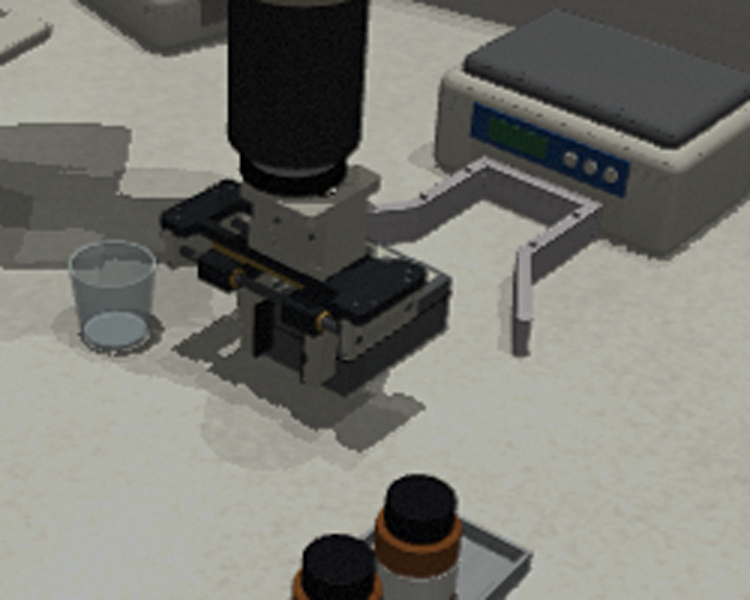

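Emit:
drive_tool(motion=[{"offset": [-1, -6, 0], "delta_rot": [0, 0, 0]}, {"offset": [-2, -12, 10], "delta_rot": [0, 0, 0]}, {"offset": [0, 0, 40], "delta_rot": [0, 0, 0]}, {"offset": [0, 0, 58], "delta_rot": [0, 0, 0]}, {"offset": [3, 20, 55], "delta_rot": [0, 0, 0]}, {"offset": [5, 35, 50], "delta_rot": [0, 0, 0]}, {"offset": [5, 40, 45], "delta_rot": [0, 0, 0]}, {"offset": [5, 40, 45], "delta_rot": [0, 0, 0]}, {"offset": [5, 40, 40], "delta_rot": [0, 0, 0]}, {"offset": [5, 40, 20], "delta_rot": [0, 0, 0]}, {"offset": [5, 30, 3], "delta_rot": [0, 0, 0]}, {"offset": [0, 0, 0], "delta_rot": [0, 0, 0]}])

```text
time: 22.4
ee_pos: [508.8, 293.9, 380.3]
tcp_rot: [-1.266, 1.57, 1.716]
wrist_force: [1.3, -0.8, -0.0]
finger_gap: 43.9
```

Emit:
drive_tool(motion=[{"offset": [0, 0, 0], "delta_rot": [0, 0, 0]}, {"offset": [0, 0, 0], "delta_rot": [0, 0, 0]}, {"offset": [0, 0, 0], "delta_rot": [0, 0, 0]}])

```text
time: 22.78
ee_pos: [508.6, 292.0, 380.5]
tcp_rot: [-2.168, 1.57, 0.811]
wrist_force: [0.2, -0.3, -0.1]
finger_gap: 43.4
```

Run:
```python
from h import *
import pickle
np.set_printoptions(precision=3,suppress=True)
s,R=tool();print(s["time"],s["ee_pos"],R[:,2])
c,im=snap("wrist","w13");pickle.dump(c,open("w13.pkl","wb"))
cv2.imwrite("pics/w13z.png",cv2.resize(im[0:280,140:500],None,fx=2.1,fy=2.1,interpolation=cv2.INTER_CUBIC))
```

```text
22.775 [508.636 291.984 380.523] [-0.987  0.161 -0.   ]
```

View pics/w13z.png

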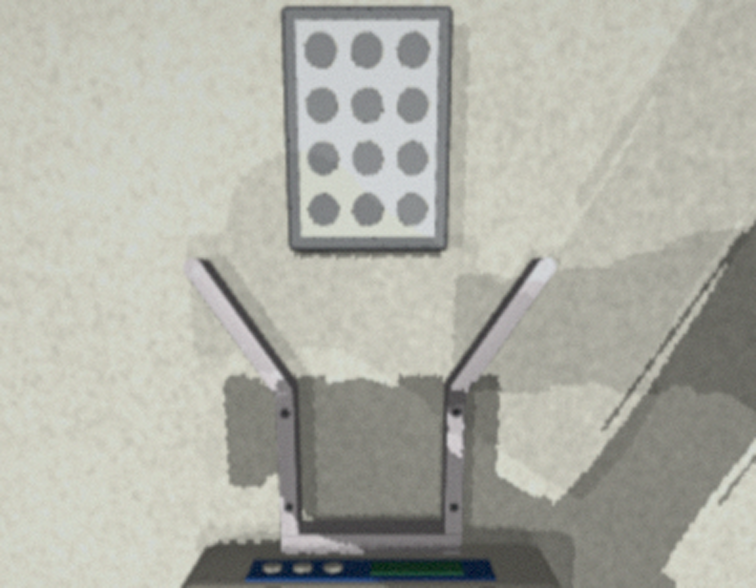

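Run:
```python
from h import *
import pickle
np.set_printoptions(precision=2,suppress=True)
c=pickle.load(open("w13.pkl","rb"));z=lambda P:np.array(P)/2.1+[140,0]
b,res=fitpts(c,z([(283,8),(452,9),(446,248),(291,249)]),[(-65,-48),(-65,48),(65,48),(65,-48)],50,[500,140,1.4]);print("box",b,np.degrees(b[2]),res.ravel())
d,res=fitpts(c,z([(290,390),(450,388),(297,535),(446,533),(188,262),(553,262)]),[(-35,-50.5),(-35,50.5),(65,-50.5),(65,50.5),(-118,-114),(-118,114)],35,[521,327,1.41]);print("dock",d,np.degrees(d[2]),res.ravel())
C,S=np.cos(d[2]),np.sin(d[2]);print(np.array([[C,S],[-S,C]])@(b[:2]-d[:2]),np.degrees(b[2]-d[2]))
print("dock dir",C,S)
```

```text
box [491.82 142.87   1.41] 80.65718293757006 [-0.96 -0.82  1.07 -1.24  0.97  2.18 -1.09  1.64]
dock [520.74 326.44   1.41] 80.86727330006431 [ 1.68  0.44 -0.87  1.2   0.75  0.18 -0.54  0.96 -0.53 -1.81  0.17 -2.33]
[-185.83   -0.58] -0.21009036249426652
dock dir 0.15872204100001092 0.9873233075851044
```

Emit:
drive_tool(motion=[{"offset": [-3, -25, -10], "delta_rot": [0, 0, 0]}, {"offset": [-6, -45, -20], "delta_rot": [0, 0, 0]}, {"offset": [-7, -50, -30], "delta_rot": [0, 0, 0]}, {"offset": [-7, -50, -35], "delta_rot": [0, 0, 0]}, {"offset": [-6, -45, -40], "delta_rot": [0, 0, 0]}, {"offset": [-4, -36, -45], "delta_rot": [0, 0, 0]}, {"offset": [0, 0, -50], "delta_rot": [0, 0, 0]}, {"offset": [0, 0, -50], "delta_rot": [0, 0, 0]}, {"offset": [0, 0, -45], "delta_rot": [0, 0, 0]}, {"offset": [0, 0, -30], "delta_rot": [0, 0, 0]}, {"offset": [0, 0, -11], "delta_rot": [0, 0, 0]}, {"offset": [0, 0, 0], "delta_rot": [0, 0, 0]}])

```text
time: 24.32
ee_pos: [475.7, 41.7, 14.2]
tcp_rot: [0.848, 1.57, -2.455]
wrist_force: [0.4, 0.2, 0.0]
finger_gap: 43.9
```

Emit:
drive_tool(motion=[{"offset": [0, 0, 0], "delta_rot": [0, 0, 0]}, {"offset": [0, 0, 0], "delta_rot": [0, 0, 0.1]}])

```text
time: 24.58
ee_pos: [476.4, 42.2, 15.3]
tcp_rot: [-2.515, 1.568, 0.467]
wrist_force: [-0.9, 0.2, 1.0]
finger_gap: 43.6
```

Emit:
drive_tool(motion=[{"offset": [1.6, 9.9, 0], "delta_rot": [0, 0, 0]}, {"offset": [1.3, 7.9, 0], "delta_rot": [0, 0, 0]}, {"offset": [0.8, 4.9, 0], "delta_rot": [0, 0, 0]}, {"offset": [1.3, 7.9, 0], "delta_rot": [0, 0, 0]}, {"offset": [1.6, 9.9, 0], "delta_rot": [0, 0, 0]}, {"offset": [1.6, 9.9, 0], "delta_rot": [0, 0, 0]}, {"offset": [1.6, 9.9, 0], "delta_rot": [0, 0, 0]}, {"offset": [1.6, 9.9, 0], "delta_rot": [0, 0, 0]}, {"offset": [1.6, 9.9, 0], "delta_rot": [0, 0, 0]}, {"offset": [1.6, 9.9, 0], "delta_rot": [0, 0, 0]}, {"offset": [1.2, 6.9, 0], "delta_rot": [0, 0, 0]}, {"offset": [0.8, 4.9, 0], "delta_rot": [0, 0, 0]}])

```text
time: 26.08
ee_pos: [491.0, 142.2, 14.1]
tcp_rot: [0.991, 1.567, -2.31]
wrist_force: [-0.6, -8.5, 7.6]
finger_gap: 43.6
```

Run:
```python
from h import *
np.set_printoptions(precision=3,suppress=True)
s,R=tool();print(s["time"],s["ee_pos"],s["finger_gap"],s["wrist_force"],np.degrees(np.arctan2(R[1,2],R[0,2])))
c,im=snap("scene","s14");cv2.imwrite("pics/s14z.png",cv2.resize(im[100:280,260:460],None,fx=3,fy=3,interpolation=cv2.INTER_CUBIC))
```

```text
26.075 [491.001 142.2    14.129] 43.58535326227492 [-0.553 -8.534  7.572] 170.86159409551962
```

View pics/s14z.png

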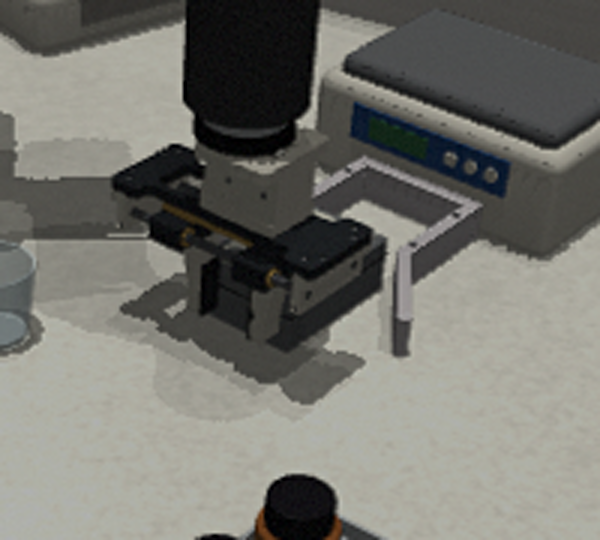

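Emit:
drive_tool(motion=[{"offset": [-0.5, -3, 0], "delta_rot": [0, 0, 0]}, {"offset": [0, 0, 0], "delta_rot": [0, 0, 0]}, {"offset": [0.8, 4.9, 0], "delta_rot": [0, 0, 0]}, {"offset": [1.2, 7.4, 0], "delta_rot": [0, 0, 0]}, {"offset": [1.3, 7.9, 0], "delta_rot": [0, 0, 0]}, {"offset": [1.3, 7.9, 0], "delta_rot": [0, 0, 0]}, {"offset": [1.3, 7.9, 0], "delta_rot": [0, 0, 0]}, {"offset": [1.0, 5.9, 0], "delta_rot": [0, 0, 0]}, {"offset": [0, 0, 0], "delta_rot": [0, 0, 0]}])

```text
time: 27.25
ee_pos: [498.1, 182.3, 14.0]
tcp_rot: [0.896, 1.569, -2.405]
wrist_force: [-2.1, -2.9, 2.4]
finger_gap: 44.0
```

Run:
```python
from h import *
np.set_printoptions(precision=3,suppress=True)
s,R=tool();print(s["time"],s["ee_pos"],s["finger_gap"],s["wrist_force"],s["wrist_torque"],np.degrees(np.arctan2(R[1,2],R[0,2])))
c,im=snap("scene","s15");cv2.imwrite("pics/s15z.png",cv2.resize(im[100:240,300:460],None,fx=4,fy=4,interpolation=cv2.INTER_CUBIC))
```

```text
27.25 [498.143 182.272  13.982] 43.99178353734718 [-2.051 -2.889  2.431] [-0.941  0.784  0.105] 170.86999841155517
```

View pics/s15z.png

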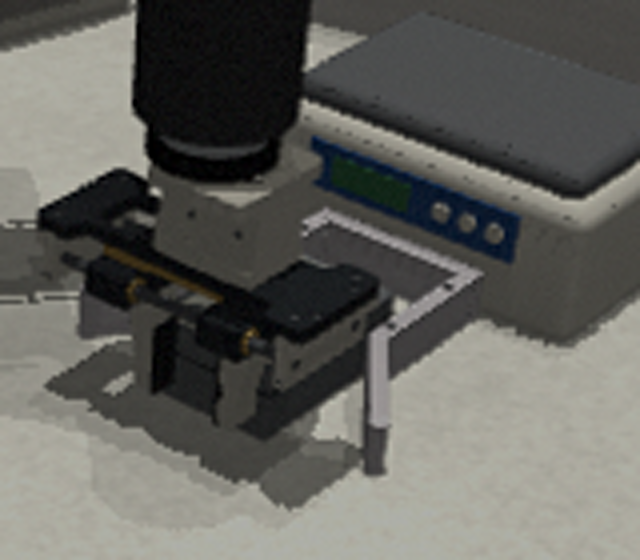

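Emit:
drive_tool(motion=[{"offset": [0.8, 4.9, 0], "delta_rot": [0, 0, 0]}, {"offset": [1.2, 7.4, 0], "delta_rot": [0, 0, 0]}, {"offset": [1.3, 7.9, 0], "delta_rot": [0, 0, 0]}, {"offset": [1.3, 7.9, 0], "delta_rot": [0, 0, 0]}, {"offset": [1.3, 7.9, 0], "delta_rot": [0, 0, 0]}, {"offset": [1.3, 7.9, 0], "delta_rot": [0, 0, 0]}, {"offset": [0.9, 5.9, 0], "delta_rot": [0, 0, 0]}, {"offset": [0, 0, 0], "delta_rot": [0, 0, 0]}])

```text
time: 28.3
ee_pos: [506.6, 232.6, 14.0]
tcp_rot: [-0.56, 1.571, 2.423]
wrist_force: [-1.7, -1.4, 0.2]
finger_gap: 43.9
```

Run:
```python
from h import *
np.set_printoptions(precision=3,suppress=True)
s,R=tool();print(s["time"],s["ee_pos"],s["finger_gap"],s["wrist_force"],s["wrist_torque"])
c,im=snap("scene","s16");cv2.imwrite("pics/s16z.png",cv2.resize(im[100:240,300:460],None,fx=4,fy=4,interpolation=cv2.INTER_CUBIC))
```

```text
28.3 [506.641 232.57   13.974] 43.85759861743312 [-1.692 -1.362  0.17 ] [-0.402  0.622  0.062]
```

View pics/s16z.png

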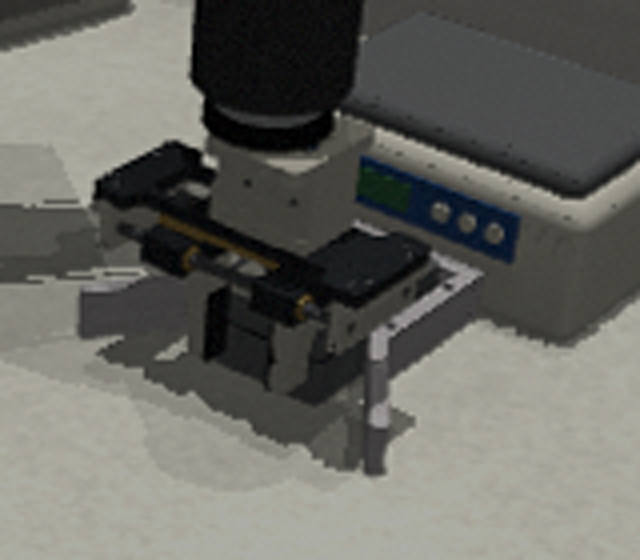

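Emit:
drive_tool(motion=[{"offset": [0.5, 3, 0], "delta_rot": [0, 0, 0]}, {"offset": [0.5, 3, 0], "delta_rot": [0, 0, 0]}, {"offset": [0.5, 3, 0], "delta_rot": [0, 0, 0]}, {"offset": [0.5, 3, 0], "delta_rot": [0, 0, 0]}, {"offset": [0, 0, 0], "delta_rot": [0, 0, 0]}])

```text
time: 28.98
ee_pos: [509.0, 244.9, 14.2]
tcp_rot: [-2.119, 1.57, 0.863]
wrist_force: [-0.6, -1.0, -0.4]
finger_gap: 43.5
```

Emit:
drive_tool(motion=[{"offset": [0.3, 1.5, 0], "delta_rot": [0, 0, 0]}, {"offset": [0.3, 1.5, 0], "delta_rot": [0, 0, 0]}, {"offset": [0, 0, 0], "delta_rot": [0, 0, 0]}])

```text
time: 29.35
ee_pos: [509.4, 247.4, 14.2]
tcp_rot: [-2.231, 1.571, 0.752]
wrist_force: [-0.3, -3.1, -0.8]
finger_gap: 43.7
```

Emit:
drive_tool(motion=[{"offset": [0.2, 1, 0], "delta_rot": [0, 0, 0]}, {"offset": [0.2, 1, 0], "delta_rot": [0, 0, 0]}, {"offset": [0, 0, 0], "delta_rot": [0, 0, 0]}])

```text
time: 29.72
ee_pos: [509.7, 249.4, 14.2]
tcp_rot: [0.758, 1.571, -2.543]
wrist_force: [-1.4, -4.5, 1.1]
finger_gap: 43.5
```

Emit:
drive_tool(motion=[{"offset": [0.2, 1, 0], "delta_rot": [0, 0, 0]}, {"offset": [0.2, 1, 0], "delta_rot": [0, 0, 0]}, {"offset": [0, 0, 0], "delta_rot": [0, 0, 0]}])

```text
time: 30.1
ee_pos: [509.7, 249.6, 14.2]
tcp_rot: [1.238, 1.568, -2.063]
wrist_force: [-0.3, -10.8, 4.8]
finger_gap: 43.5
```

Emit:
drive_tool(motion=[{"offset": [0.1, 0.7, 0], "delta_rot": [0, 0, 0]}, {"offset": [0.1, 0.7, 0], "delta_rot": [0, 0, 0]}, {"offset": [0, 0, 0], "delta_rot": [0, 0, 0]}])

```text
time: 30.48
ee_pos: [509.6, 249.6, 14.2]
tcp_rot: [1.245, 1.566, -2.057]
wrist_force: [0.7, -17.0, 5.7]
finger_gap: 43.7
```

Emit:
drive_tool(motion=[{"offset": [-0.4, -2.5, 0], "delta_rot": [0, 0, 0]}, {"offset": [-1, -6, 0], "delta_rot": [0, 0, 0]}, {"offset": [-3, -16, 3], "delta_rot": [0, 0, 0]}, {"offset": [0, 0, 30], "delta_rot": [0, 0, 0]}, {"offset": [0, 0, 50], "delta_rot": [0, 0, 0]}, {"offset": [0, 0, 60], "delta_rot": [0, 0, 0]}, {"offset": [0, 5, 60], "delta_rot": [0, 0, 0]}, {"offset": [3, 25, 50], "delta_rot": [0, 0, 0]}, {"offset": [3, 25, 40], "delta_rot": [0, 0, 0]}, {"offset": [2, 15, 20], "delta_rot": [0, 0, 0]}, {"offset": [0, 0, 0], "delta_rot": [0, 0, 0]}, {"offset": [0, 0, 0], "delta_rot": [0, 0, 0]}])

```text
time: 31.98
ee_pos: [513.4, 297.5, 326.3]
tcp_rot: [0.482, 1.57, -2.819]
wrist_force: [0.3, -0.5, -0.9]
finger_gap: 43.7
```

Run:
```python
from h import *
import pickle
np.set_printoptions(precision=3,suppress=True)
s,R=tool();print(s["time"],s["ee_pos"],R[:,2],s["wrist_force"])
c,im=snap("wrist","w17");pickle.dump(c,open("w17.pkl","wb"))
cv2.imwrite("pics/w17z.png",cv2.resize(im[60:290,190:440],None,fx=2.6,fy=2.6,interpolation=cv2.INTER_CUBIC))
c,im=snap("scene","s17");cv2.imwrite("pics/s17z.png",cv2.resize(im[80:220,310:490],None,fx=4,fy=4,interpolation=cv2.INTER_CUBIC))
cv2.imwrite("pics/s17a.png",im)
```

```text
31.975 [513.396 297.51  326.276] [-0.987  0.159  0.001] [ 0.303 -0.529 -0.932]
```

View pics/w17z.png

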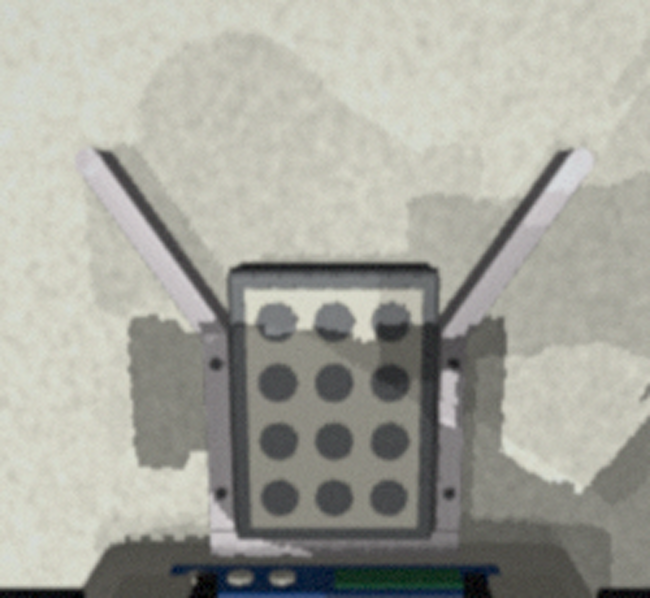

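View pics/s17z.png

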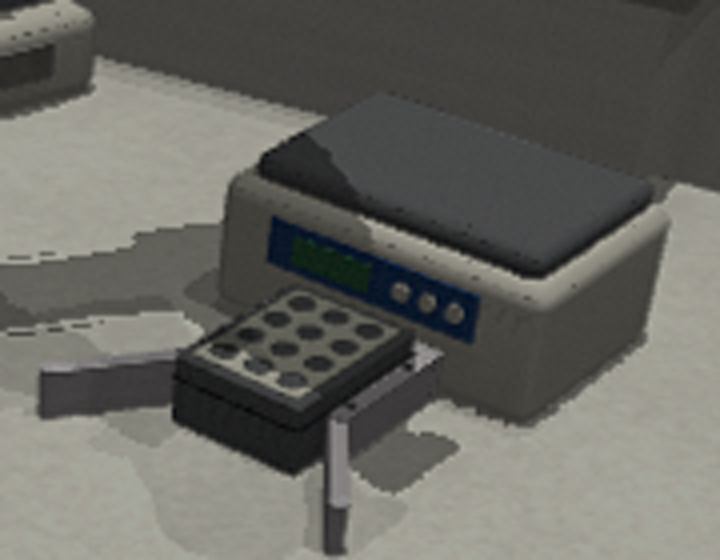

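View pics/s17a.png

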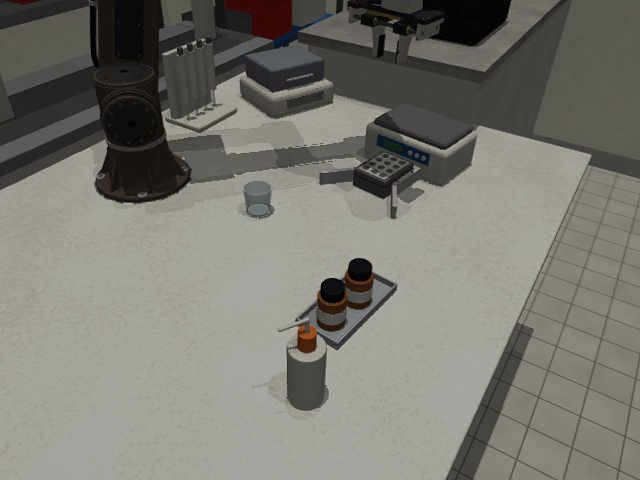

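Run:
```python
from h import *
import pickle
np.set_printoptions(precision=2,suppress=True)
c=pickle.load(open("w17.pkl","rb"));z=lambda P:np.array(P)/2.6+[190,60]
b,res=fitpts(c,z([(230,267),(438,267),(434,537),(236,537)]),[(-65,-48),(-65,48),(65,48),(65,-48)],50,[520,326,1.4]);print("box",b,np.degrees(b[2]),res.ravel())
d,res=fitpts(c,z([(212,553),(457,551),(79,154),(590,155)]),[(77,-62.5),(77,62.5),(-118,-114),(-118,114)],35,[521,327,1.41]);print("dock",d,np.degrees(d[2]),res.ravel())
C,S=np.cos(d[2]),np.sin(d[2]);print(np.array([[C,S],[-S,C]])@(b[:2]-d[:2]),np.degrees(b[2]-d[2]))
C,S=np.cos(d[2]),np.sin(d[2])
for x in(60,63,65):
    print(x,(proj(c,[[d[0]+C*x,d[1]+S*x,50]])-[190,60])*2.6)
```

```text
box [520.61 323.99   1.41] 80.89662329910847 [-1.22 -0.28  1.43 -0.36 -0.1   0.38  0.05  0.46]
dock [521.38 328.07   1.41] 80.75416388260123 [-0.42  1.53  0.43  2.41  0.19 -0.92 -0.2  -0.98]
[-4.16  0.1 ] 0.14245941650724273
60 [[334.4  536.47]]
63 [[334.4  542.24]]
65 [[334.4  546.07]]
```

Emit:
drive_tool(motion=[{"offset": [2, 15, 0], "delta_rot": [0, 0, 0]}, {"offset": [5, 30, 0], "delta_rot": [0, 0, 0]}, {"offset": [5, 35, 0], "delta_rot": [0, 0, 0]}, {"offset": [5, 35, -10], "delta_rot": [0, 0, 0]}, {"offset": [5, 30, -20], "delta_rot": [0, 0, 0]}, {"offset": [4, 20, -20], "delta_rot": [0, 0, 0]}, {"offset": [2, 10, -10], "delta_rot": [0, 0, 0]}, {"offset": [0, 0, 0], "delta_rot": [0, 0, 0]}, {"offset": [0, 0, 0], "delta_rot": [0, 0, 0]}, {"offset": [0, 0, 0], "delta_rot": [0, 0, 0]}])

```text
time: 33.33
ee_pos: [542.3, 472.7, 268.7]
tcp_rot: [-2.104, 1.569, 0.878]
wrist_force: [0.6, -1.0, -0.3]
finger_gap: 44.0
```

Run:
```python
from h import *
import pickle
np.set_printoptions(precision=3,suppress=True)
s,R=tool();print(s["time"],s["ee_pos"])
c,im=snap("wrist","w18");pickle.dump(c,open("w18.pkl","wb"))
cv2.imwrite("pics/w18z.png",cv2.resize(im[0:200,220:420],None,fx=3,fy=3,interpolation=cv2.INTER_CUBIC))
C,S=np.cos(np.radians(80.8)),np.sin(np.radians(80.8))
for z in(0,35,50): print(z,[((proj(c,[[521+C*x,327+S*x,z]])-[220,0])*3)[0] for x in(60,65,77)])
```

```text
33.325 [542.267 472.734 268.734]
0 [array([298.717, 350.286]), array([298.723, 364.551]), array([298.74 , 398.375])]
35 [array([298.293, 347.894]), array([298.302, 363.446]), array([298.324, 400.283])]
50 [array([298.087, 346.732]), array([298.097, 362.91 ]), array([298.122, 401.209])]
```

View pics/w18z.png

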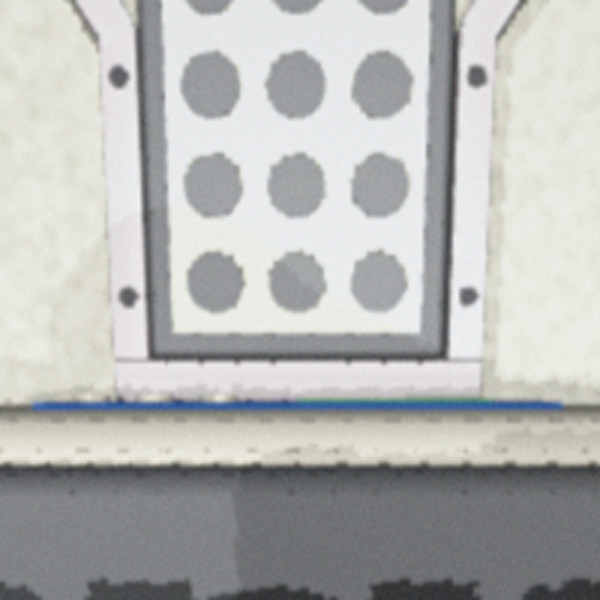

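Run:
```python
from h import *
s,R=tool();print(s["time"],s["wrist_force"]);print(r.job_done())
```

```text
33.375 [-0.0821916   0.20553444  0.93453037]
the job is handed in; nothing more can be done
None
```

I moved the blocking jar into the tray, upright beside the other one. I then slid the grey box along the bench, through the mouth of the rails and up to the stop. The job was handed in at 33.4 s; no verdict was reported.

**Checks that agree:**
- **Stop contact:** the tool stopped moving at the end of the push while the force rose to about 17 N.
- **View from above the stop:** it shows the box flush against the stop, with no visible gap. The box is within about 0.2° of the dock's axis and centred between the rails.
- **Scene view after the push:** both jars stand upright in the tray. The beaker and wash bottle look unmoved; I did not measure them.
- **At hand-in:** the gripper was clear, with no real force on the wrist.

**Checks that disagreed:**
- **Box position:** an earlier fit from an oblique wrist view put the box 2.5 to 4 mm short of home. I trusted the stop contact and the view from above instead.
- **Top camera:** it placed things up to about 8 mm off from the wrist camera, so I used the wrist camera for positions.
- **Downward force:** for a moment mid-push the fingers pressed about 7 N down on the box's rear end. I backed off a few millimetres to release it, and saw no lifting or tipping.

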